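# Check a thickness gauge on crossed slips

### The job

Check the orange thickness gauge on its steel setting plate with two slips that together make a known thickness: lay the blue plastic slip flat between the plate's four pins, then lay the yellow slip with the black ring on top, crosswise to the blue one, both centred on the plate and let go. Then draw the gauge out of its leaning stand and set its sprung steel foot upright on the middle of the ring, pressing lightly so that the foot is pushed about half way in. Finish while still holding the gauge there, and leave the other things on the bench alone.

Things in the scene. Friction and masses are not known exactly. Their poses are not given: they have to be found in the camera images.
- setting_plate: fixed steel plate, 84 x 84 mm, top face 16 mm above the bench; origin at the centre of its underside, z up, x and y along its edges. Four upright dark pins, 6 mm thick, tapered at the top, stand 18.5 mm from the centre along both x and y; they rise 21.5 mm above the top face and leave two crossing channels 31 mm wide, along x and along y.
- plate_center (a point): centre of the setting plate's top face, 16 mm above the bench
- slip_blue_center (a point): centre (half-way up) of the loose blue plastic slip, 110 mm long (its x), 28 mm wide (y), 8 mm thick (z), 35 g, lying flat in the tray at the start. On the plate it projects 13 mm past the edges; grip it 35 to 45 mm from its middle so that the fingers clear the pins. Either channel will do.
- slip_yellow_center (a point): centre (half-way up) of the loose yellow plastic slip, same size and axes as the blue one; a black ring of 22 mm inner diameter with a dot in it is printed on the middle of its upper face.
- slip_blue: the blue slip; origin at the centre of its underside
- slip_yellow: the yellow slip; origin at the centre of its underside
- tray: fixed shallow steel tray, 163 mm (x) by 243 mm (y), rim 20 mm high, floor 2 mm thick; origin at the centre of its underside. The slips lie on its floor, side by side, one near each end of its y, roughly along its x.
- stand: fixed desk stand: round grey base of 89 mm diameter with a black tube, 33 mm outside, that leans 0.35 rad (20 degrees) from vertical towards the stand's -x. The gauge stands in the tube. Origin at the centre of the base's underside, z up.
- stand_mouth (a point): centre of the tube's open end, about 68 mm above the bench
- gauge_grip (a point): middle of the loose orange gauge's grip; z runs up the gauge, away from the foot. The grip is 24 mm thick between two flat sides facing +y and -y, 32 mm along x, and reaches 41 mm below and 40 mm above this point. The face of the extended foot is 100 mm below this point, on the axis. At the start the gauge leans with the stand, its y level. 155 g.
- gauge: the gauge; origin on its axis at the face of the extended foot, z up the gauge. A 32 mm collar, 52 to 58 mm above this origin, rests on the stand's tube; the 22 mm nose below it hangs inside the tube: lift at least 60 mm along the tube's axis to draw it out.
- foot_face (a point): centre of the flat lower face of the sprung steel foot, 14 mm in diameter, that sticks 12 mm out of the gauge's nose
- gauge_foot (a joint): how far the foot is pushed into the gauge: 0 = out, 0.008 m = all the way in; the spring takes 1 N to start and 0.5 N more for each mm (3 N half way)
- red_cup: loose sample cup with red lid, 51 mm across, 64 mm high, a bystander; origin under its centre
- white_cup: loose sample cup with white lid, 51 mm across, 64 mm high, a bystander; origin under its centre
Not all that is in view belongs to the job. What is shaped like the stand but purple is not meant.

How it is judged:
By the outcome, as a careful person would: the job done as asked, in the order asked, and still so for the second after the job is handed in, while the arm keeps its last pose, push and grip.
It also fails if it takes over 62 s, if anything falls off the work surface, if the arm or the gripper's body presses on something with over 40 N, if the wrist force passes 120 N, or if a joint passes its speed limit or range.

### The arm

A 6-joint arm with a two-finger parallel gripper is mounted at the origin on a cart in front of the work surface, level with it; the furniture and walls round the work are solid. World frame = base frame: x ahead of the robot, y to its left, z up, the work surface at z = 0. Lengths are in mm, angles in rad, forces in N, time in s.
With the tool pointing down it reaches from about 350 to 875 mm from the base axis. Payload 15.5 kg.
Tool frame: the origin (TCP) lies midway between the tips of the shut fingers; the grasp point (between the pads) lies 19 mm behind it; z points along the fingers, y is the line along which they close (so a half turn about z gives the same grasp; the last joint's range is limited). The gripper opens to 85 mm and grips with 20 to 120 N. Pads are 22 mm wide; open, the fingers measure 114 mm over their backs; the gripper's body (76 mm by 85 mm) begins 54 mm behind the grasp point. The pads swing forward as they close: fully open they stand 13 mm farther back than shut.
Start: joints at [-1.381, 0.494, 1.345, -0, 1.302, -0.096], TCP at [175.604, -599.824, 199.077] pointing down, gripper open.
Joint ranges: [-2.91, 2.91], [-0.82, 2.16], [0.22, 2.67], [-1.22, 4.37], [0.12, 2.79], [-3.08, 3.08]. Speed limits (rad/s): [1.89, 1.89, 2.57, 3.01, 3.01, 3.01].

### API

Orientations are given as a rotation vector (axis times angle).
In Python, from plant import state, capture, job_done gives the robot as it stands.
- The arm moves only by the tool jog_arm, never from a script. Its argument "moves" is a list that holds one entry, the list of rows, each a list of 6 numbers: the shift along the tool's x, y, z in mm, then the turn, a rotation vector about the tool's x, y, z in degrees. In form: [[[tx, ty, tz, wx, wy, wz], ...]]. A call has 1 to 10 rows; each row shifts and turns the commanded pose from where the row before left it, along the tool's axes as they then stand; what a row does not reach is not made up. A row lasts 1/12 s, in which the tool goes at most 41.7 mm and 7.16 degrees, less where a joint would pass 70% of its speed; a pose out of reach is approached as far as the arm can. A call with a gripper value outside its range is refused whole. "grip" is the finger opening in mm, from 0 to 85.4, set as the call begins (left out, the last holds). The fingers move at their own pace and stop on an object; "force" is the grip in N (left out, the last holds). Time passes only in rows, so rows that do not move let the fingers close. It gives the time, the measured TCP pose, the force, the opening and the grip force at its end, in the units of the state.
- state(): the state, without advancing time (a new reading comes with each control period).
- capture(name): name is "scene" or "top"; returns a dict with "frame" (480x640x3 uint8, red, green, blue), "K" (3x3 intrinsics, pixels), "T" (4x4, takes a point from camera to world coordinates). Camera axes: x right, y up, looking along -z (the intrinsics and any distortion apply to the point x, -y, -z); pixel columns grow to the right and rows downward; lengths in mm; the calibration is good to about 2 mm. A picture is of the moment at which its call begins. There is no depth.
- job_done(): hands the job in; it is judged then, once.
The state is a dict: "time": time; "q": joint angles; "dq": joint speeds; "effort": joint torques, N m; "tool_pos": TCP position; "tcp_rot": TCP orientation; "force": force on the tool from outside, world axes, zero at the start; "torque": the same for the moment, N m; "width": finger opening in mm; "grasp_force": force on a finger pad.
Only numpy, scipy, OpenCV 4.12 (cv2) and the standard library are available. Lean on these libraries where they do the work, as an engineer would, in place of code of your own. Each camera call takes 0.05 s, during which the arm holds its last target. There are 200 camera calls.

## Working session

There is one attempt and no reset: what is moved stays moved. The work goes in short steps, Python scripts to look and compute and a tool call to move; the robot and the scene stay as the last step left them, time stands still between calls to the robot, and variables do not carry over. Pictures are saved under pics/ and viewed, at most 10 in all, crops included, and the job is handed in when it is done.

Besides the shell and the picture viewer there is one more tool, called after "Request:" in YAML: its name, and indented under it one key for each argument. jog_arm: Moves the arm, as the interface text tells. Its arguments: {"type":"object","properties":{"moves":{"type":"array"},"grip":{"type":"number"},"force":{"type":"number"}},"required":["moves"]}

```bash
ls; mkdir -p pics; python3 - <<'E'
from plant import state,capture
import cv2,numpy as np
for n in("scene","top"):
    c=capture(n); cv2.imwrite(f"pics/{n}0.png",cv2.cvtColor(c["frame"],cv2.COLOR_RGB2BGR)); print(n,c["K"].tolist() if hasattr(c["K"],'tolist') else c["K"],np.round(c["T"],3).tolist(),[k for k in c])
s=state();print(s)
E
```

```text
pics
scene [[440.38929144733567, 0.0, 322.15254178633626], [0.0, 440.38929144733567, 234.82486099715842], [0.0, 0.0, 1.0]] [[0.504, 0.404, -0.763, -271.354], [-0.863, 0.208, -0.459, -492.787], [-0.027, 0.891, 0.454, 584.332], [0.0, 0.0, 0.0, 1.0]] ['frame', 'K', 'T']
top [[445.62479403383975, 0.0, 321.7696777438737], [0.0, 445.62479403383975, 233.1839437987639], [0.0, 0.0, 1.0]] [[-0.001, 0.988, -0.152, 315.813], [-1.0, -0.001, -0.004, -24.687], [-0.005, 0.152, 0.988, 1415.107], [0.0, 0.0, 0.0, 1.0]] ['frame', 'K', 'T']
{'time': 0.1, 'q': array([-1.38148323e+00,  4.94088586e-01,  1.34604777e+00,  1.88058897e-05,
        1.30247451e+00, -9.55118485e-02]), 'dq': array([-0.00020232, -0.0004155 , -0.00191326,  0.00024995,  0.00046484,
        0.00157173]), 'effort': array([ 2.11556813e-03, -8.83587527e+01, -3.84564972e+01,  1.44301966e-04,
        5.08725381e-03, -1.53054486e-05]), 'tool_pos': array([ 175.55743335, -599.4878725 ,  198.58732343]), 'tcp_rot': array([-3.10878212e+00, -4.45738957e-01,  4.65228519e-05]), 'force': array([-0.4780727 , -0.18502796, -0.08373426]), 'torque': array([-0.0092965 ,  0.00346563, -0.01721673]), 'grasp_force': 0.0, 'width': 85.26498335396315}
```

View pics/scene0.png

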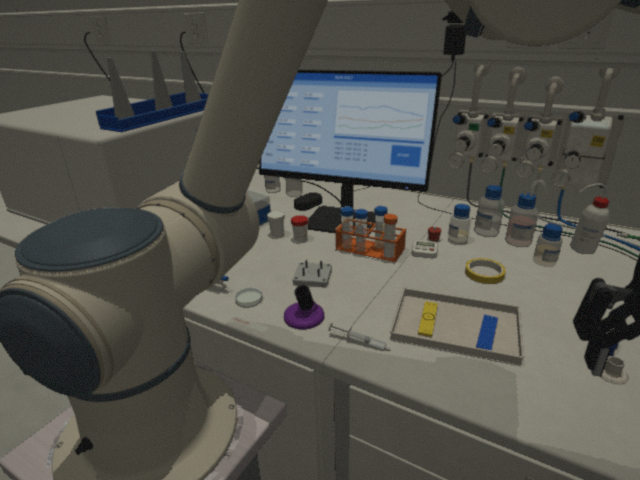

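View pics/top0.png

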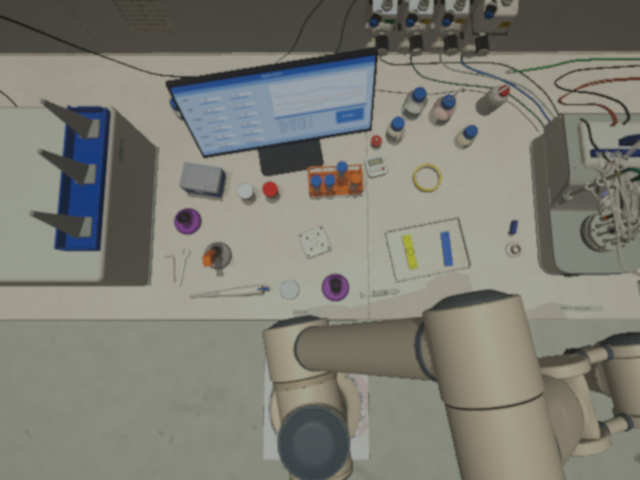

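The top view shows three candidate stands. The grey one at (217,257) holds the orange gauge at (208,258). The purple ones at (187,220) and (335,287) are decoys. The plate is at (314,241), the yellow slip at (409,251) and the blue slip at (447,248).

```bash
cat > h.py <<'E'
import numpy as np,cv2
from plant import state,capture
def proj(c,P):
    T=np.array(c["T"]);p=(np.atleast_2d(P)-T[:3,3])@T[:3,:3]
    p=p*[1,-1,-1]; p=p@np.array(c["K"]).T; return p[:,:2]/p[:,2:]
def ray(c,uv):
    T=np.array(c["T"]);uv=np.atleast_2d(uv)
    d=np.c_[uv,np.ones(len(uv))]@np.linalg.inv(c["K"]).T*[1,-1,-1]
    return T[:3,3],d@T[:3,:3].T
def onz(c,uv,z):
    o,d=ray(c,uv); return o+d*((z-o[2])/d[:,2])[:,None]
def tri(c1,a,c2,b):
    o1,d1=ray(c1,a);o2,d2=ray(c2,b);d1=d1[0];d2=d2[0]
    s=np.linalg.lstsq(np.c_[d1,-d2],o2-o1,rcond=None)[0]
    p,q=o1+s[0]*d1,o2+s[1]*d2; return (p+q)/2,np.linalg.norm(p-q)
def hsv(c): return cv2.cvtColor(c["frame"],cv2.COLOR_RGB2HSV)
COL=dict(blue=((105,150,50),(125,255,255)),yellow=((22,140,80),(34,255,255)),orange=((3,150,80),(16,255,255)),purple=((128,80,30),(155,255,255)))
def blobs(c,col,roi,amin=15):
    x0,y0,x1,y1=roi;m=cv2.inRange(hsv(c),*COL[col]);k=np.zeros_like(m);k[y0:y1,x0:x1]=m[y0:y1,x0:x1]
    cs,_=cv2.findContours(k,cv2.RETR_EXTERNAL,cv2.CHAIN_APPROX_NONE)
    return [x for x in sorted(cs,key=cv2.contourArea,reverse=True) if cv2.contourArea(x)>=amin]
def crop(c,roi,s,name):
    x0,y0,x1,y1=roi;i=cv2.resize(c["frame"][y0:y1,x0:x1],None,fx=s,fy=s,interpolation=cv2.INTER_CUBIC)
    i=cv2.cvtColor(i,cv2.COLOR_RGB2BGR); 
    if name: cv2.imwrite(name,i)
    return i
def rect(c,cnt,z):  # min-area rectangle on plane z
    p=onz(c,cnt.reshape(-1,2).astype(float),z)[:,:2].astype(np.float32)
    (cx,cy),(w,h),a=cv2.minAreaRect(p)
    if w<h: w,h,a=h,w,a+90
    return np.round([cx,cy,w,h,(a+90)%180-90],1)
E
python3 - <<'E'
from h import *
s=capture("scene");t=capture("top")
for n,z in(("blue",10),("yellow",10)):
    print(n,"top",[rect(t,b,z) for b in blobs(t,n,(390,220,465,280))],"scene",[rect(s,b,z) for b in blobs(s,n,(395,290,520,360))])
for b in blobs(t,"orange",(190,235,235,280)): print("orange top",cv2.minAreaRect(b),onz(t,[b.reshape(-1,2).mean(0)],100))
for b in blobs(s,"orange",(150,200,340,330)): print("orange scene",cv2.minAreaRect(b))
a=crop(t,(165,195,265,285),4,None);b=crop(t,(290,215,340,270),6.545,None);d=crop(s,(285,250,340,295),8,None)
H=360
f=lambda i:cv2.resize(i,(int(i.shape[1]*H/i.shape[0]),H))
im=np.hstack([f(b),f(d)]);im2=cv2.resize(a,(400,360));
w=max(im.shape[1],400);C=np.zeros((720,w,3),np.uint8);C[:360,:im.shape[1]]=im;C[360:,:400]=im2
C=cv2.resize(C,None,fx=.83,fy=.83);print(im.shape,C.shape);cv2.imwrite("pics/c1.png",C)
E
```

```text
blue top [array([ 480.8, -413.9,   89.5,   15. ,    4.2])] scene [array([ 480.8, -414. ,  104.7,   24.5,    4.5])]
yellow top [array([ 473.5, -296.5,  101.8,   21.4,   11.3])] scene [array([ 468.2, -297.9,  113. ,   26.4,   11.4])]
orange top ((207.7353057861328, 257.058837890625), (9.216353416442871, 16.73495864868164), 14.03624439239502) [[445.77089884 317.11445316 100.        ]]
(360, 767, 3) (598, 637, 3)
```

View pics/c1.png

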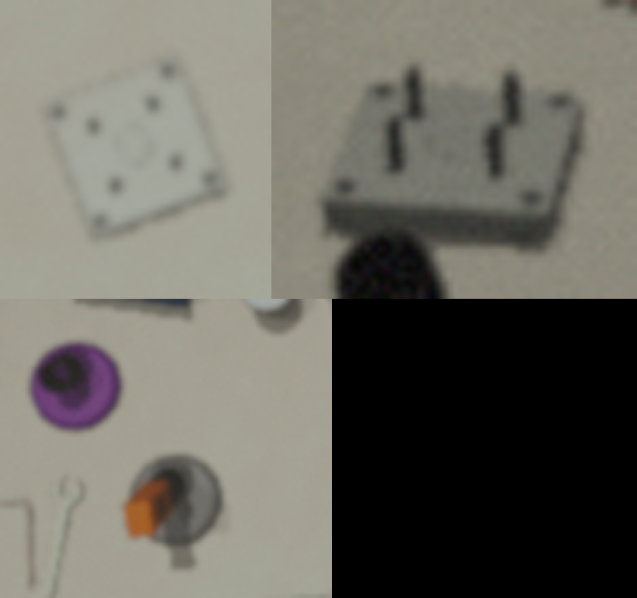

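In the crops, the plate's four pins sit at about (307,238), (318,234), (322,245) and (311,249) in the top image. The orange gauge leans in the grey stand at about (208,257), which is the right one, since the other two stands are purple.

```bash
cat >> h.py <<'E'
from scipy.spatial.transform import Rotation as Ro
from scipy.linalg import expm,logm
def pose(p,R):
    T=np.eye(4);T[:3,:3]=R;T[:3,3]=p;return T
def down(yaw): # tool z down, tool x at yaw (deg)
    return Ro.from_euler('z',yaw,degrees=True).as_matrix()@np.diag([1.,-1,-1])
def plan(p,R,T0=None):
    if T0 is None:
        s=state();T0=pose(s["tool_pos"],Ro.from_rotvec(s["tcp_rot"]).as_matrix())
    D=np.linalg.inv(T0)@pose(p,R)
    w=Ro.from_matrix(D[:3,:3]).magnitude()*57.3;n=int(max(1,np.ceil(max(w/6.8,np.linalg.norm(D[:3,3])/36))))
    X=np.real(logm(D))/n;E=expm(X)
    print(n,"x",np.round(np.r_[E[:3,3],np.rad2deg(Ro.from_matrix(E[:3,:3]).as_rotvec())],2).tolist(),"total",np.round(D[:3,3],1));return pose(p,R)
E
python3 - <<'E'
from h import *
s=capture("scene");t=capture("top")
def ref(c,uv,r=2):  # darkest-weighted centroid
    g=cv2.cvtColor(c["frame"],cv2.COLOR_RGB2GRAY).astype(float);o=[]
    for u,v in uv:
        x,y=int(round(u)),int(round(v));w=g[y-r:y+r+1,x-r:x+r+1];w=np.clip(np.median(w)-w,0,None);yy,xx=np.mgrid[y-r:y+r+1,x-r:x+r+1]
        o.append([(w*xx).sum()/w.sum(),(w*yy).sum()/w.sum()])
    return np.array(o)
S=5.43;tp=lambda L:np.array([[290+(x+.5)/S-.5,215+(y+.5)/S-.5] for x,y in L])
Z=6.64;sp=lambda L:np.array([[285+(x-271+.5)/Z-.5,250+(y+.5)/Z-.5] for x,y in L])
tb=ref(t,tp([(57,111),(169,69),(211,179),(99,221)]),2);sb=ref(s,sp([(380,91),(560,101),(530,197),(344,186)]),1)
tpin=ref(t,tp([(93,125),(153,104),(176,163),(116,186)]))
for n,c,q,z in(("top bolts",t,tb,16),("scene bolts",s,sb,16),("top pins",t,tpin,30)):
    P=onz(c,q,z)[:,:2];m=P.mean(0);a=np.degrees(np.arctan2(*(P-m).T[::-1]));print(n,np.round(P,1).tolist(),m.round(1),np.round((a-45)%90,1),np.linalg.norm(P-m,axis=1).round(1))
plan([480.8+40,-414+3,120],down(4.3))
E
```

```text
top bolts [[525.2, 50.4], [549.9, -14.8], [482.4, -40.4], [458.9, 24.6]] [504.1   4.9] [20.1 21.7 19.4 21.5] [50.1 49.9 50.3 49.3]
scene bolts [[523.7, 49.1], [547.6, -14.3], [484.6, -38.0], [460.0, 25.3]] [504.    5.5] [20.7 20.6 21.  20.8] [47.8 48.  47.6 48.2]
top pins [[514.7, 28.5], [527.8, -5.7], [493.6, -19.1], [480.1, 15.6]] [504.1   4.8] [20.7 21.  21.3 20.8] [26.  26.  26.1 26.3]
12 x [31.26, -10.07, 6.58, -0.0, 0.0, 1.0] total [384.3 -84.1  78.9]
```

Request:
jog_arm:
  moves:
    - [[31.3, -10, 6.6, 0, 0, 1], [31.3, -10, 6.6, 0, 0, 1], [31.3, -10, 6.6, 0, 0, 1], [31.3, -10, 6.6, 0, 0, 1], [31.3, -10, 6.6, 0, 0, 1], [31.3, -10, 6.6, 0, 0, 1], [31.3, -10, 6.6, 0, 0, 1], [31.3, -10, 6.6, 0, 0, 1], [31.3, -10, 6.6, 0, 0, 1], [31.3, -10, 6.6, 0, 0, 1]]
  grip: 48
  force: 40

```text
time: 1.13
tool_pos: [462.5, -437.0, 132.8]
tcp_rot: [3.137, 0.172, 0.0]
force: [0.4, -0.9, 0.1]
width: 48.1
grasp_force: 0.0
```

Request:
jog_arm:
  moves:
    - [[31.3, -10, 6.6, 0, 0, 1], [31.3, -10, 6.6, 0, 0, 1], [0, 0, 0, 0, 0, 0], [0, 0, 0, 0, 0, 0], [0, 0, 0, 0, 0, 0]]

```text
time: 1.55
tool_pos: [521.1, -411.8, 119.7]
tcp_rot: [-3.139, -0.119, 0.001]
force: [-0.1, -0.5, 0.4]
width: 48.1
grasp_force: 0.0
```

```bash
python3 - <<'E'
from h import *
s=capture("scene");t=capture("top");st=state();print(st["time"],st["tool_pos"],st["width"],st["q"])
print("blue scene",[rect(s,b,10) for b in blobs(s,"blue",(395,290,520,360))])
print("orange",[(cv2.minAreaRect(b)) for b in blobs(s,"orange",(100,180,340,330))])
crop(s,(370,200,570,360),4,"pics/c2.png")
for z in(40,10): plan([480.8+39.9,-414+3,z],down(4.3))
E
```

```text
1.65 [ 520.61014046 -412.38243769  120.12569787] 47.90570643670193 [-7.59675354e-01  6.24643328e-01  1.32938221e+00 -1.90396145e-04
  1.18748414e+00  7.36611084e-01]
blue scene [array([ 479.9, -413.9,  102.9,   24.4,    4.8])]
orange [((191.5, 210.5), (9.0, 13.0), 90.0)]
3 x [0.07, -0.46, 26.71, 0.0, 0.0, -0.01] total [ 0.2 -1.4 80.1]
4 x [0.05, -0.35, 27.53, 0.0, 0.0, -0.01] total [  0.2  -1.4 110.1]
```

View pics/c2.png

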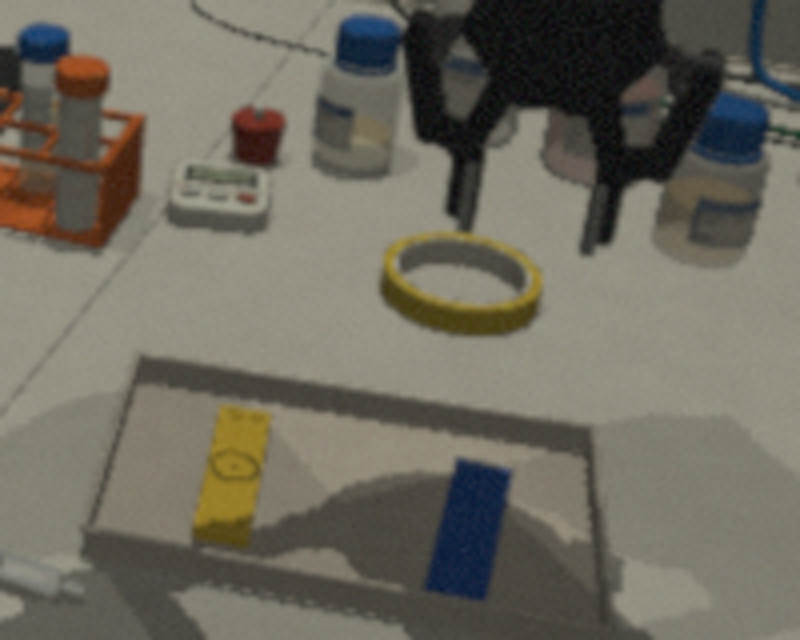

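The gripper hangs over the far half of the tray, lined up with the blue slip at about (485,335). The yellow slip is at (429,318), and the way down is clear.

Request:
jog_arm:
  moves:
    - [[0, -0.4, 28, 0, 0, 0], [0, -0.4, 28, 0, 0, 0], [0, -0.4, 28, 0, 0, 0], [0, -0.2, 22, 0, 0, 0], [0, 0, 5, 0, 0, 0], [0, 0, 3, 0, 0, 0], [0, 0, 0, 0, 0, 0], [0, 0, 0, 0, 0, 0]]

```text
time: 2.32
tool_pos: [521.8, -411.3, 7.4]
tcp_rot: [3.138, 0.118, 0.002]
force: [-0.7, 0.5, 0.8]
width: 48.0
grasp_force: 0.0
```

Request:
jog_arm:
  moves:
    - [[0, 0, 1.5, 0, 0, 0], [0, 0, 1.5, 0, 0, 0], [0, 0, 0, 0, 0, 0], [0, 0, 0, 0, 0, 0], [0, 0, 0, 0, 0, 0]]
  grip: 20

```text
time: 2.73
tool_pos: [521.4, -410.4, 3.1]
tcp_rot: [3.139, 0.118, 0.0]
force: [0.6, 0.7, -0.0]
width: 19.9
grasp_force: 0.0
```

Request:
jog_arm:
  moves:
    - [[0, 0, 0, 0, 0, 0], [0, 0, 0, 0, 0, 0], [0, 0, 0, 0, 0, 0], [0, 0, 0, 0, 0, 0]]

```text
time: 3.07
tool_pos: [521.3, -410.4, 2.9]
tcp_rot: [-3.139, -0.118, 0.0]
force: [-0.2, 0.5, 0.5]
width: 19.7
grasp_force: 0.0
```

```bash
python3 - <<'E'
from h import *
s=capture("scene");st=state();print(st["force"],st["width"])
print("blue scene",[rect(s,b,10) for b in blobs(s,"blue",(395,290,520,360))])
crop(s,(440,240,560,360),5,"pics/c3.png")
print(proj(s,[st["tool_pos"]]))
E
```

```text
[ 0.43335464 -0.36739292  1.11169515] 19.95954174142081
blue scene [array([ 481. , -413.9,  104. ,   24.2,    4.5])]
[[488.98463622 322.32865619]]
```

View pics/c3.png

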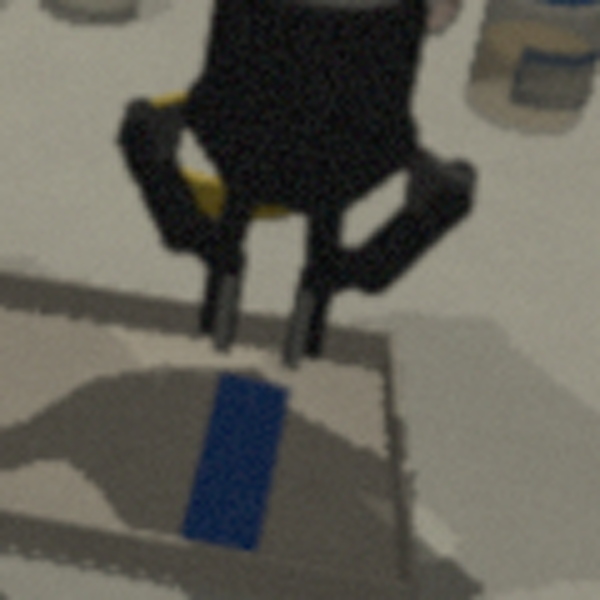

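The fingers have closed above the slip. Their tips are at about (492,311), while the reported TCP projects to (489,322), so I'll check how high the tips really are.

```bash
python3 - <<'E'
from h import *
s=capture("scene");st=state()
for nm,p,mid in(("c2",[520.6,-412.4,120.1],[501,259.5]),("c3",st["tool_pos"],[491.2,311])):
    o,d=ray(s,mid);d=d[0]
    # height on ray closest to the tool's vertical line
    k=((np.array(p[:2])-o[:2])@d[:2])/(d[:2]@d[:2]);q=o+k*d;print(nm,np.round(p,1),proj(s,[p]).round(1),"ray passes",q.round(1))
print(proj(s,[[481+54.8,-409.7,10],[481-54.8,-418,10]]))
t=capture("top");crop(t,(400,190,500,290),6,"pics/c4.png");print(proj(t,[st["tool_pos"]]))
E
```

```text
c2 [ 520.6 -412.4  120.1] [[498.8 274.3]] ray passes [ 520.5 -411.5  153.1]
c3 [ 521.3 -410.4    2.8] [[489.  322.3]] ray passes [ 521.3 -410.7   31.7]
[[490.63848097 315.58952585]
 [482.88662055 348.62421628]]
[[444.305972   236.76124134]]
```

View pics/c4.png

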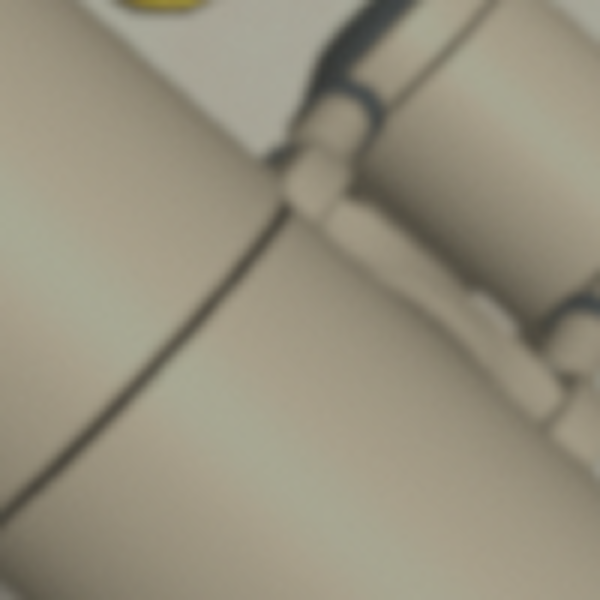

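Request:
jog_arm:
  moves:
    - [[0, 0, 0, 0, 0, 0], [0, 0, 0, 0, 0, 0], [0, 0, 0, 0, 0, 0], [0, 0, 3, 0, 0, 0], [0, 0, 3, 0, 0, 0], [0, 0, 3, 0, 0, 0], [0, 0, 3, 0, 0, 0], [0, 0, 2, 0, 0, 0], [0, 0, 2, 0, 0, 0], [0, 0, 0, 0, 0, 0]]
  grip: 40

```text
time: 4.05
tool_pos: [521.0, -410.2, -13.6]
tcp_rot: [-3.139, -0.118, 0.001]
force: [-0.5, 0.3, 0.2]
width: 40.1
grasp_force: 0.0
```

```bash
python3 - <<'E'
from h import *
s=capture("scene");st=state();print(st["tool_pos"],st["force"],st["width"])
crop(s,(450,260,530,360),6,"pics/c5.png")
E
```

```text
[ 521.18624772 -410.31052397  -13.36611696] [ 0.29564592 -0.02421076  0.43560952] 39.907057633719404
```

View pics/c5.png

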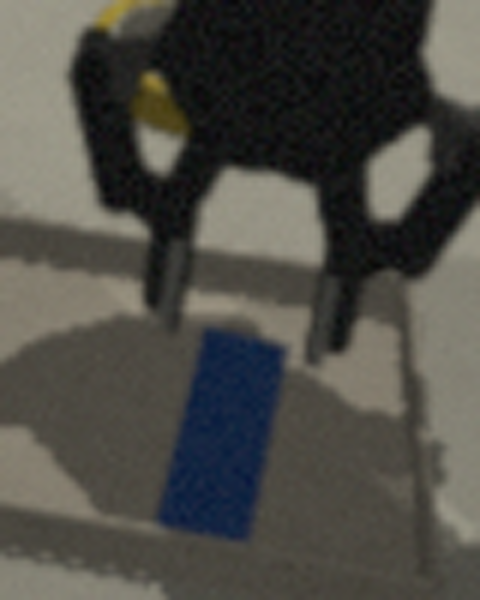

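The arm has reached a reported TCP of z = -13 without touching anything. The tips, at (478,315) and (502,320), are about 15 mm up, so the real tips lie about 28 mm behind the reported TCP. I'll go down gently, watching the force.

Request:
jog_arm:
  moves:
    - [[0, 0, 2, 0, 0, 0], [0, 0, 2, 0, 0, 0], [0, 0, 2, 0, 0, 0], [0, 0, 1, 0, 0, 0], [0, 0, 0.7, 0, 0, 0], [0, 0, 0, 0, 0, 0]]

```text
time: 4.6
tool_pos: [521.2, -410.3, -21.0]
tcp_rot: [-3.139, -0.118, 0.0]
force: [-0.8, 0.3, -0.4]
width: 39.5
grasp_force: 0.0
```

Request:
jog_arm:
  moves:
    - [[0, 0, 0.7, 0, 0, 0], [0, 0, 0.6, 0, 0, 0], [0, 0, 0, 0, 0, 0]]

```text
time: 4.85
tool_pos: [521.3, -410.4, -22.2]
tcp_rot: [-3.139, -0.118, -0.0]
force: [0.3, -0.0, 0.5]
width: 39.8
grasp_force: 0.0
```

Request:
jog_arm:
  moves:
    - [[0, 0, 0.5, 0, 0, 0], [0, 0, 0.5, 0, 0, 0], [0, 0, 0, 0, 0, 0]]

```text
time: 5.1
tool_pos: [521.2, -410.4, -23.2]
tcp_rot: [-3.139, -0.118, 0.0]
force: [0.3, -0.5, 0.3]
width: 40.1
grasp_force: 0.0
```

Request:
jog_arm:
  moves:
    - [[0, 0, 0, 0, 0, 0], [0, 0, 0, 0, 0, 0], [0, 0, 0, 0, 0, 0], [0, 0, 0, 0, 0, 0], [0, 0, 0, 0, 0, 0]]
  grip: 22
  force: 30

```text
time: 5.52
tool_pos: [521.6, -410.7, -22.5]
tcp_rot: [3.139, 0.118, 0.001]
force: [-0.5, 0.2, 6.9]
width: 22.0
grasp_force: 3.5
```

The tips have slid onto the slip's top face at z = 10, so the offset is about 32 mm. I'll reopen and go lower.

Request:
jog_arm:
  moves:
    - [[0, 0, -1, 0, 0, 0], [0, 0, 0, 0, 0, 0], [0, 0, 0, 0, 0, 0], [0, 0, 0, 0, 0, 0], [0, 0, 2, 0, 0, 0], [0, 0, 2, 0, 0, 0], [0, 0, 1, 0, 0, 0], [0, 0, 0, 0, 0, 0]]
  grip: 40

```text
time: 6.18
tool_pos: [521.1, -410.3, -27.6]
tcp_rot: [-3.139, -0.118, 0.001]
force: [0.3, -0.0, 0.6]
width: 40.2
grasp_force: 0.0
```

Request:
jog_arm:
  moves:
    - [[0, 0, 1, 0, 0, 0], [0, 0, 0.7, 0, 0, 0], [0, 0, 0, 0, 0, 0]]

```text
time: 6.43
tool_pos: [521.2, -410.4, -29.0]
tcp_rot: [-3.139, -0.118, 0.0]
force: [0.5, -0.1, 0.7]
width: 39.9
grasp_force: 0.0
```

Request:
jog_arm:
  moves:
    - [[0, 0, 0, 0, 0, 0], [0, 0, 0, 0, 0, 0], [0, 0, 0, 0, 0, 0], [0, 0, 0, 0, 0, 0]]
  grip: 22

```text
time: 6.77
tool_pos: [521.4, -410.5, -28.6]
tcp_rot: [3.139, 0.118, 0.0]
force: [-0.7, 0.5, 3.2]
width: 26.6
grasp_force: 29.8
```

Gripped (30 N across the slip). Next I'll lift and carry it to the plate.

```bash
python3 - <<'E'
from h import *
st=state();p=st["tool_pos"]
T=plan([p[0],p[1],75],down(4.3))
plan([542,19.5,75],down(20.8),T)
E
```

```text
3 x [0.0, 0.01, -34.54, 0.0, -0.0, 0.01] total [   0.     0.  -103.6]
12 x [9.08, -34.83, 0.0, 0.0, 0.0, -1.38] total [  52.8 -427.2    0. ]
```

Request:
jog_arm:
  moves:
    - [[0, 0, -8, 0, 0, 0], [0, 0, -24, 0, 0, 0], [0, 0, -36, 0, 0, 0], [0, 0, -36, 0, 0, 0]]

```text
time: 7.1
tool_pos: [520.6, -409.8, 76.1]
tcp_rot: [-3.138, -0.118, 0.002]
force: [0.7, -0.5, -0.1]
width: 26.5
grasp_force: 29.6
```

Request:
jog_arm:
  moves:
    - [[9.1, -34.8, 0, 0, 0, -1.38], [9.1, -34.8, 0, 0, 0, -1.38], [9.1, -34.8, 0, 0, 0, -1.38], [9.1, -34.8, 0, 0, 0, -1.38], [9.1, -34.8, 0, 0, 0, -1.38], [9.1, -34.8, 0, 0, 0, -1.38], [9.1, -34.8, 0, 0, 0, -1.38], [9.1, -34.8, 0, 0, 0, -1.38], [9.1, -34.8, 0, 0, 0, -1.38], [9.1, -34.8, 0, 0, 0, -1.38]]

```text
time: 7.93
tool_pos: [547.1, -50.8, 75.8]
tcp_rot: [3.102, 0.496, 0.001]
force: [0.8, 0.7, -0.7]
width: 27.1
grasp_force: 29.7
```

Request:
jog_arm:
  moves:
    - [[9.1, -34.8, 0, 0, 0, -1.38], [9.1, -34.8, 0, 0, 0, -1.38], [0, 0, 20, 0, 0, 0], [0, 0, 20, 0, 0, 0], [0, 0, 10, 0, 0, 0], [0, 0, 0, 0, 0, 0], [0, 0, 0, 0, 0, 0], [0, 0, 0, 0, 0, 0]]

```text
time: 8.6
tool_pos: [542.4, 18.8, 26.0]
tcp_rot: [3.09, 0.568, 0.001]
force: [0.0, 0.7, -0.0]
width: 26.7
grasp_force: 29.7
```

```bash
python3 - <<'E'
from h import *
s=capture("scene");t=capture("top");st=state();p=st["tool_pos"];print(st["time"],p,st["width"],st["grasp_force"],Ro.from_rotvec(st["tcp_rot"]).as_matrix()[:,0])
print("blue",[rect(s,b,p[2]+38.6) for b in blobs(s,"blue",(240,200,400,320))],[rect(t,b,p[2]+38.6) for b in blobs(t,"blue",(290,200,340,290))])
crop(s,(260,200,380,300),6,"pics/c6.png")
plan([542,19.5,p[2]],down(20.8))
E
```

```text
8.7 [542.53200681  18.84989717  26.11510273] 26.8502400095523 29.68257576227188 [0.93457095 0.35577448 0.00128664]
blue [array([615.9, 264.6, 129.6,  83.2,  39.7]), array([496.9,   0.6, 107.2,  24.2,  22.6]), array([766.3,  47. ,  57. ,  32. ,  26.7]), array([770. ,   2.7,  49.5,  33.5,  14.9]), array([813.8, -39.2,  50.5,  26.1,  24. ])] []
1 x [-0.27, -0.8, -0.0, 0.03, -0.07, 0.04] total [-0.3 -0.8 -0. ]
```

View pics/c6.png

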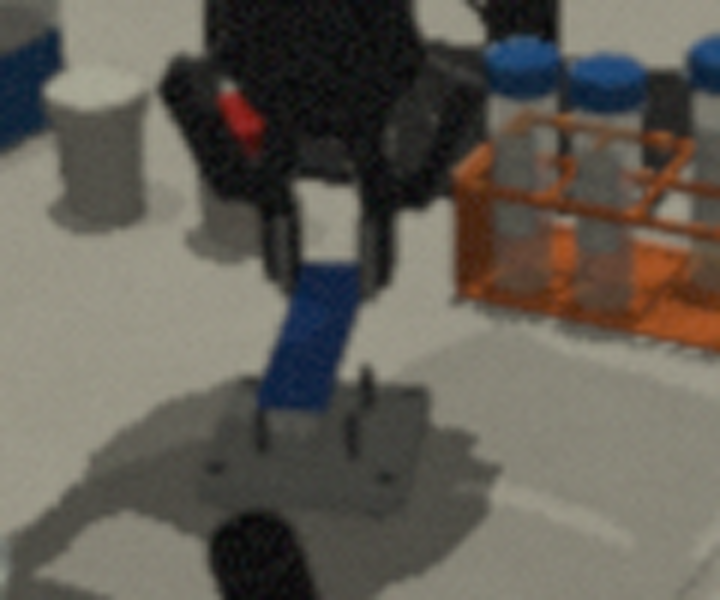

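The slip hangs level over the plate between the pins, pointing along the channel. Its far end is near px (310–320,244) and its near end near (303–314,268).

```bash
python3 - <<'E'
from h import *
s=capture("scene");st=state();p=st["tool_pos"];x=Ro.from_rotvec(st["tcp_rot"]).as_matrix()[:,0];x[2]=0;y=np.array([-x[1],x[0],0])
for z in(p[2]+38.6,p[2]+30.6):
  c=np.r_[p[:2],z]-40.5*x; print("model",[proj(s,[c+a*x+b*y])[0].round(1).tolist() for a,b in((55,14),(55,-14),(-55,14),(-55,-14))])
b=[q for q in blobs(s,"blue",(295,235,330,280))][0]; print(cv2.boundingRect(b),cv2.boxPoints(cv2.minAreaRect(b)).round(1).tolist(), cv2.approxPolyDP(b,2,True).reshape(-1,2).tolist())
E
```

```text
model [[310.4, 242.7], [321.4, 243.3], [301.5, 265.2], [313.5, 265.9]]
model [[310.5, 245.5], [321.5, 246.1], [301.6, 268.1], [313.6, 268.9]]
(304, 245, 15, 23) [[303.1000061035156, 265.70001220703125], [310.79998779296875, 242.60000610351562], [319.79998779296875, 245.60000610351562], [312.1000061035156, 268.70001220703125]] [[318, 245], [310, 245], [304, 266], [313, 266]]
```

Request:
jog_arm:
  moves:
    - [[-0.2, -0.7, 6, 0, 0, 0], [0, 0, 6, 0, 0, 0], [0, 0, 4, 0, 0, 0], [0, 0, 3, 0, 0, 0], [0, 0, 3, 0, 0, 0], [0, 0, 0, 0, 0, 0]]

```text
time: 9.25
tool_pos: [541.1, 19.9, 2.5]
tcp_rot: [-3.089, -0.569, 0.001]
force: [0.0, 0.4, -0.4]
width: 26.9
grasp_force: 29.7
```

Request:
jog_arm:
  moves:
    - [[0, 0, 3, 0, 0, 0], [0, 0, 3, 0, 0, 0], [0, 0, 3, 0, 0, 0], [0, 0, 0, 0, 0, 0]]

```text
time: 9.58
tool_pos: [541.1, 19.9, -6.4]
tcp_rot: [-3.089, -0.569, 0.001]
force: [-0.7, -0.1, -0.9]
width: 26.9
grasp_force: 29.7
```

Sliding in freely, so I'll go on to contact.

Request:
jog_arm:
  moves:
    - [[0, 0, 3, 0, 0, 0], [0, 0, 2, 0, 0, 0], [0, 0, 1, 0, 0, 0], [0, 0, 0, 0, 0, 0]]

```text
time: 9.92
tool_pos: [541.3, 19.8, -12.0]
tcp_rot: [-3.089, -0.569, 0.0]
force: [-0.2, -0.2, -1.1]
width: 26.8
grasp_force: 29.7
```

Request:
jog_arm:
  moves:
    - [[0, 0, 1, 0, 0, 0], [0, 0, 1, 0, 0, 0], [0, 0, 0, 0, 0, 0]]

```text
time: 10.17
tool_pos: [541.4, 19.8, -13.9]
tcp_rot: [-3.09, -0.569, 0.0]
force: [-0.2, -0.0, -0.3]
width: 26.8
grasp_force: 29.7
```

Request:
jog_arm:
  moves:
    - [[0, 0, 0.7, 0, 0, 0], [0, 0, 0.7, 0, 0, 0], [0, 0, 0, 0, 0, 0]]

```text
time: 10.42
tool_pos: [541.6, 19.8, -14.4]
tcp_rot: [3.089, 0.569, 0.001]
force: [-3.9, 0.8, 17.9]
width: 27.0
grasp_force: 31.6
```

Request:
jog_arm:
  moves:
    - [[0, 0, 0, 0, 0, 0], [0, 0, 0, 0, 0, 0], [0, 0, 0, 0, 0, 0], [0, 0, -8, 0, 0, 0], [0, 0, -20, 0, 0, 0], [0, 0, -30, 0, 0, 0], [0, 0, -36, 0, 0, 0], [0, 0, -36, 0, 0, 0]]
  grip: 40

```text
time: 11.08
tool_pos: [540.8, 19.9, 116.4]
tcp_rot: [-3.089, -0.569, 0.002]
force: [0.7, -0.3, -1.0]
width: 39.7
grasp_force: 0.0
```

```bash
python3 - <<'E'
from h import *
s=capture("scene");t=capture("top");st=state();p=st["tool_pos"];print(st["time"],p)
print("blue",[rect(s,b,24) for b in blobs(s,"blue",(285,240,345,300))],[rect(t,b,24) for b in blobs(t,"blue",(290,205,340,280))])
print("yellow",[rect(s,b,10) for b in blobs(s,"yellow",(395,290,460,360))],[rect(t,b,10) for b in blobs(t,"yellow",(390,220,430,280))])
y=np.array([471,-297]);u=np.array([np.cos(.2),np.sin(.2)])
T=plan([*(y+40.5*u),90],down(11.4))
E
```

```text
11.1833 [544.36017376  19.68077668 120.36060906]
blue [array([499.2,   2.3, 110.1,  27.1,  19.2])] []
yellow [array([ 467.8, -298. ,  113.8,   26.4,   11.4])] [array([ 473.8, -296.2,  101.2,   21.6,   11.6])]
9 x [-13.45, 31.81, 3.38, 0.02, -0.05, 1.05] total [-141.7  276.3   30.3]
```

```bash
python3 - <<'E'
from h import *
s=capture("scene");t=capture("top")
print("ring scene",onz(s,[[428.1,315.9]],10))
b=blobs(t,"yellow",(390,220,430,280))[0];h,hi=cv2.minAreaRect(b),0
# dark pixels within the yellow contour = ring
for n,c,roi in(("top",t,(390,220,430,280)),("scene",s,(395,290,460,360))):
    b=blobs(c,"yellow",roi)[0];m=np.zeros((480,640),np.uint8);cv2.drawContours(m,[cv2.convexHull(b)],-1,255,-1);m=cv2.erode(m,np.ones((3,3)))
    g=c["frame"][:,:,0].astype(float);v=np.median(g[m>0]);yy,xx=np.nonzero(m)
    w=np.clip(v-12-g[yy,xx],0,None);q=np.array([(w*xx).sum(),(w*yy).sum()])/w.sum();k=np.hypot(xx-q[0],yy-q[1])<8
    for _ in range(8):
        k=np.hypot(xx-q[0],yy-q[1])<7;q=np.array([(w*xx)[k].sum(),(w*yy)[k].sum()])/w[k].sum()
    print(n,q.round(2),onz(c,[q],10).round(1))
E
```

```text
ring scene [[ 473.82546545 -296.63351979   10.        ]]
top [407.92 249.25] [[ 480.4 -291.5   10. ]]
scene [428.5  316.66] [[ 471.7 -298.2   10. ]]
```

```bash
python3 - <<'E'
from h import *
y=np.array([473,-297]);u=np.array([np.cos(np.radians(11.4)),np.sin(np.radians(11.4))])
print(y+40.5*u);T=plan([*(y+40.5*u),90],down(11.4))
E
```

```text
[ 512.70098257 -288.99487771]
9 x [-12.98, 31.97, 2.91, 0.01, -0.01, 1.05] total [-137.5  278.1   26.1]
```

Request:
jog_arm:
  moves:
    - [[-13, 32, 2.9, 0, 0, 1.05], [-13, 32, 2.9, 0, 0, 1.05], [-13, 32, 2.9, 0, 0, 1.05], [-13, 32, 2.9, 0, 0, 1.05], [-13, 32, 2.9, 0, 0, 1.05], [-13, 32, 2.9, 0, 0, 1.05], [-13, 32, 2.9, 0, 0, 1.05], [-13, 32, 2.9, 0, 0, 1.05], [-13, 32, 2.9, 0, 0, 1.05], [0, 0, 0, 0, 0, 0]]

```text
time: 12.12
tool_pos: [510.5, -294.4, 87.1]
tcp_rot: [3.126, 0.305, -0.002]
force: [0.0, -0.6, 0.3]
width: 39.8
grasp_force: 0.0
```

Request:
jog_arm:
  moves:
    - [[0, 0, 0, 0, 0, 0], [0, 0, 36, 0, 0, 0], [0, 0, 36, 0, 0, 0], [0, 0, 20, 0, 0, 0], [0, 0, 0, 0, 0, 0], [0, 0, 0, 0, 0, 0]]

```text
time: 12.62
tool_pos: [511.4, -287.8, -4.1]
tcp_rot: [-3.124, -0.314, 0.004]
force: [-0.6, -0.1, 0.7]
width: 40.2
grasp_force: 0.0
```

```bash
python3 - <<'E'
from h import *
s=capture("scene");t=capture("top");st=state();p=st["tool_pos"];print(st["time"],p,st["force"])
print("blue",[rect(s,b,24) for b in blobs(s,"blue",(285,240,345,300))],[rect(t,b,24) for b in blobs(t,"blue",(290,205,340,280))])
plan([512.7,-289,-28.8],down(11.4))
E
```

```text
12.7167 [ 512.80210154 -289.14783796   -2.10009057] [-0.33986462 -0.10711993  0.70974871]
blue [array([499.1,   1.9, 111. ,  26.9,  20.8])] []
1 x [-0.09, -0.19, 26.7, 0.05, -0.05, 0.07] total [-0.1 -0.2 26.7]
```

Request:
jog_arm:
  moves:
    - [[0, -0.2, 12, 0, 0, 0], [0, 0, 8, 0, 0, 0], [0, 0, 3, 0, 0, 0], [0, 0, 2, 0, 0, 0], [0, 0, 1, 0, 0, 0], [0, 0, 0.6, 0, 0, 0], [0, 0, 0, 0, 0, 0]]

```text
time: 13.3
tool_pos: [512.1, -289.2, -29.8]
tcp_rot: [3.126, 0.313, 0.0]
force: [1.2, -0.3, 1.1]
width: 40.0
grasp_force: 0.0
```

Request:
jog_arm:
  moves:
    - [[0, 0, 0, 0, 0, 0], [0, 0, 0, 0, 0, 0], [0, 0, 0, 0, 0, 0], [0, 0, 0, 0, 0, 0], [0, 0, 0, 0, 0, 0]]
  grip: 22

```text
time: 13.72
tool_pos: [512.1, -289.2, -29.6]
tcp_rot: [3.126, 0.313, 0.0]
force: [-0.2, -0.2, 6.4]
width: 27.1
grasp_force: 30.0
```

Request:
jog_arm:
  moves:
    - [[0, 0, -6, 0, 0, 0], [0, 0, -24, 0, 0, 0], [0, 0, -36, 0, 0, 0], [0, 0, -36, 0, 0, 0], [0, 0, 0, 0, 0, 0], [0, 0, 0, 0, 0, 0]]

```text
time: 14.22
tool_pos: [513.2, -289.9, 74.4]
tcp_rot: [3.123, 0.313, 0.005]
force: [-0.2, 0.7, -2.0]
width: 27.0
grasp_force: 29.7
```

```bash
python3 - <<'E'
from h import *
s=capture("scene");t=capture("top");st=state();p=st["tool_pos"];print(st["time"],p,st["width"],st["grasp_force"])
x=Ro.from_rotvec(st["tcp_rot"]).as_matrix()[:,0]
c=np.array([504.1,5.1]);a=np.radians(110.8);tgt=c+40.2*np.array([np.cos(a),np.sin(a)]);print(tgt)
plan([*tgt,p[2]],down(110.8))
print("yellow",[(cv2.boundingRect(b),rect(s,b,p[2]+38.6)) for b in blobs(s,"yellow",(380,200,500,360))])
E
```

```text
14.3167 [ 511.66748255 -288.85085741   71.83818214] 26.779732270418094 29.734987020492554
[489.82470011  42.67999219]
15 x [20.38, -14.79, 0.0, -0.0, -0.0, -6.62] total [ 4.430e+01 -3.293e+02  1.000e-01]
yellow [((423, 275, 16, 18), array([ 444.2, -303.5,   55.3,   24.8,   11.2])), ((428, 261, 14, 12), array([ 508.9, -290.1,   40.5,   24.4,   11.2])), ((466, 260, 34, 23), array([ 535.9, -372.9,   78.9,   46.6,   51.3])), ((429, 271, 9, 5), array([ 481.9, -295.2,   16.5,   15. ,  -62.2]))]
```

Request:
jog_arm:
  moves:
    - [[4.43, -32.9, 0, 0, 0, 0], [4.43, -32.9, 0, 0, 0, 0], [4.43, -32.9, 0, 0, 0, 0], [4.43, -32.9, 0, 0, 0, 0], [4.43, -32.9, 0, 0, 0, 0], [4.43, -32.9, 0, 0, 0, 0], [4.43, -32.9, 0, 0, 0, 0], [4.43, -32.9, 0, 0, 0, 0], [4.43, -32.9, 0, 0, 0, 0], [4.43, -32.9, 0, 0, 0, 0]]

```text
time: 15.15
tool_pos: [488.9, 43.7, 70.9]
tcp_rot: [-3.126, -0.312, 0.004]
force: [0.2, -0.5, 0.3]
width: 26.7
grasp_force: 29.8
```

Request:
jog_arm:
  moves:
    - [[0, 0, 0, 0, 0, -6.62], [0, 0, 0, 0, 0, -6.62], [0, 0, 0, 0, 0, -6.62], [0, 0, 0, 0, 0, -6.62], [0, 0, 0, 0, 0, -6.62], [0, 0, 0, 0, 0, -6.62], [0, 0, 0, 0, 0, -6.62], [0, 0, 0, 0, 0, -6.62], [0, 0, 0, 0, 0, -6.62], [0, 0, 0, 0, 0, -6.62]]

```text
time: 15.98
tool_pos: [489.2, 42.2, 70.9]
tcp_rot: [-2.441, -1.975, 0.003]
force: [0.1, -0.2, 0.8]
width: 27.0
grasp_force: 29.8
```

Request:
jog_arm:
  moves:
    - [[0, 0, 0, 0, 0, -6.62], [0, 0, 0, 0, 0, -6.62], [0, 0, 0, 0, 0, -6.62], [0, 0, 0, 0, 0, -6.62], [0, 0, 0, 0, 0, -6.62], [0, 0, 20, 0, 0, 0], [0, 0, 22, 0, 0, 0], [0, 0, 0, 0, 0, 0], [0, 0, 0, 0, 0, 0], [0, 0, 0, 0, 0, 0]]

```text
time: 16.82
tool_pos: [490.0, 42.2, 30.2]
tcp_rot: [-1.785, -2.584, 0.001]
force: [0.1, 0.5, 0.2]
width: 26.9
grasp_force: 29.8
```

```bash
python3 - <<'E'
from h import *
s=capture("scene");t=capture("top");st=state();p=st["tool_pos"];print(st["time"],p,st["width"],st["grasp_force"])
plan([489.8,42.7,p[2]],down(110.8))
R=Ro.from_rotvec(st["tcp_rot"]).as_matrix();x=R[:,0].copy();x[2]=0;x/=np.linalg.norm(x);y=np.array([-x[1],x[0],0]);print(np.degrees(np.arctan2(x[1],x[0])))
print(proj(s,[np.r_[p[:2],p[2]+39.4]-40*x]).round(1))
for n,c,roi in(("scene",s,(270,200,380,300)),("top",t,(280,190,350,290))):
    for b in blobs(c,"yellow",roi): print(n,cv2.boundingRect(b),rect(c,b,p[2]+39.5), cv2.approxPolyDP(b,2,True).reshape(-1,2).tolist())
C=crop(s,(250,200,380,300),5,"pics/c7.png")
E
```

```text
16.9167 [490.63215538  42.15765865  30.79821307] 27.09500801704609 29.816091656684875
1 x [0.8, -0.59, -0.0, 0.04, 0.02, -0.08] total [ 0.8 -0.6 -0. ]
110.72317243019707
[[311.7 251.7]]
scene (299, 250, 35, 9) [499.1  -8.6  85.   31.7 -69. ] [[299, 250], [299, 256], [332, 258], [333, 252]]
```

View pics/c7.png

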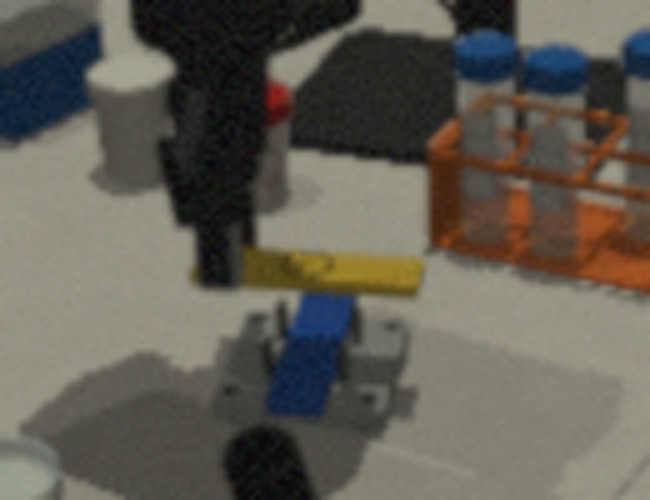

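The yellow slip hangs crosswise over the plate, with its ring at about (310.6,252.6) against a predicted (311.7,251.7). The blue slip lies between the pins.

```bash
python3 - <<'E'
from h import *
s=capture("scene");st=state();p=st["tool_pos"];x=Ro.from_rotvec(st["tcp_rot"]).as_matrix()[:,0];x[2]=0;y=np.array([-x[1],x[0],0])
for d in(38,40,42):
    c=np.r_[p[:2],p[2]+39.5]-d*x
    print(d,"ring",proj(s,[c])[0].round(1),"end mid/corners",[proj(s,[c-55*x+b*y])[0].round(1).tolist() for b in(14,-14)])
h=hsv(s);print(h[254,325:340].tolist());print(h[257,325:340].tolist())
f=s["frame"][246:260,303:319].astype(int).sum(2)
print(f)
# blue on plate: model vs blob
b=blobs(s,"blue",(285,240,345,300))
for q in b: print(cv2.boundingRect(q),cv2.approxPolyDP(q,1.5,True).reshape(-1,2).tolist())
u=np.array([np.cos(np.radians(20.8)),np.sin(np.radians(20.8)),0]);v=np.array([-u[1],u[0],0]);c=np.array([504.1,5.1,24])
print([proj(s,[c-55*u+k*v+[0,0,dz]])[0].round(1).tolist() for dz in(0,-8) for k in(14,-14)])
E
```

```text
38 ring [310.9 251.6] end mid/corners [[332.8, 255.8], [334.5, 250.1]]
40 ring [311.7 251.6] end mid/corners [[333.6, 255.9], [335.3, 250.1]]
42 ring [312.6 251.7] end mid/corners [[334.5, 255.9], [336.1, 250.2]]
[[23, 193, 153], [23, 188, 153], [23, 196, 151], [23, 192, 150], [23, 187, 149], [23, 181, 151], [23, 188, 149], [24, 187, 153], [23, 172, 141], [22, 86, 128], [23, 39, 144], [25, 29, 149], [25, 31, 150], [25, 29, 150], [27, 31, 149]]
[[24, 177, 91], [23, 176, 90], [23, 173, 93], [23, 187, 94], [22, 174, 97], [24, 189, 96], [24, 197, 97], [24, 159, 101], [21, 97, 113], [25, 46, 133], [26, 29, 148], [27, 32, 150], [26, 27, 149], [22, 31, 149], [24, 32, 150]]
[[434 440 437 428 429 434 432 423 436 436 428 435 434 434 430 430]
 [440 433 434 433 432 433 440 435 427 434 436 431 433 432 427 426]
 [422 420 427 426 434 429 426 421 424 422 424 434 429 435 431 434]
 [322 326 333 354 376 375 377 355 355 357 358 377 401 402 411 424]
 [202 209 226 241 268 271 295 317 321 321 325 312 307 343 371 387]
 [181 190 182 174 182 205 269 314 322 328 319 304 281 270 331 330]
 [189 190 188 158 142 184 257 300 303 316 322 315 275 256 313 324]
 [196 184 188 163 141 178 210 238 263 311 313 299 253 264 315 313]
 [199 187 191 179 175 167 159 160 191 258 261 268 279 314 318 326]
 [188 169 175 174 171 164 161 170 165 201 197 227 269 277 293 307]
 [212 208 210 187 194 191 193 189 186 186 195 205 214 231 216 240]
 [324 322 312 289 278 272 242 208 192 189 185 189 217 198 197 185]
 [415 412 401 388 391 381 362 291 204 182 193 203 213 203 191 188]
 [432 433 395 365 398 431 386 282 200 173 181 199 190 193 167 192]]
(304, 259, 16, 24) [[319, 259], [311, 259], [304, 281], [313, 282]]
[[301.9, 280.1], [313.7, 280.9], [302.1, 283.0], [313.8, 283.8]]
```

Request:
jog_arm:
  moves:
    - [[0.4, -0.4, 8, 0, 0, 0], [0, 0, 8, 0, 0, 0], [0, 0, 5, 0, 0, 0], [0, 0, 4, 0, 0, 0], [0, 0, 3, 0, 0, 0], [0, 0, 3, 0, 0, 0], [0, 0, 0, 0, 0, 0]]

```text
time: 17.55
tool_pos: [489.5, 42.4, -1.5]
tcp_rot: [-1.785, -2.584, 0.001]
force: [1.1, -0.0, -1.5]
width: 27.0
grasp_force: 29.8
```

Request:
jog_arm:
  moves:
    - [[0, 0, 2, 0, 0, 0], [0, 0, 2, 0, 0, 0], [0, 0, 2, 0, 0, 0], [0, 0, 0, 0, 0, 0]]

```text
time: 17.88
tool_pos: [489.8, 42.4, -7.1]
tcp_rot: [1.785, 2.585, 0.0]
force: [0.3, -0.3, 0.3]
width: 26.4
grasp_force: 29.9
```

Request:
jog_arm:
  moves:
    - [[0, 0, 0.5, 0, 0, 0], [0, 0, 0.3, 0, 0, 0], [0, 0, 0, 0, 0, 0]]

```text
time: 18.13
tool_pos: [489.8, 42.4, -7.6]
tcp_rot: [1.786, 2.585, 0.0]
force: [-0.3, 1.2, 4.4]
width: 27.0
grasp_force: 30.4
```

Request:
jog_arm:
  moves:
    - [[0, 0, 0, 0, 0, 0], [0, 0, 0, 0, 0, 0], [0, 0, 0, 0, 0, 0], [0, 0, -6, 0, 0, 0], [0, 0, -20, 0, 0, 0], [0, 0, -30, 0, 0, 0], [0, 0, -36, 0, 0, 0], [0, 0, -36, 0, 0, 0], [0, 0, -36, 0, 0, 0]]
  grip: 40

```text
time: 18.88
tool_pos: [489.1, 42.4, 158.4]
tcp_rot: [-1.785, -2.585, 0.0]
force: [0.9, 0.0, 0.1]
width: 39.9
grasp_force: 0.0
```

Request:
jog_arm:
  moves:
    - [[0, 0, -30, 0, 0, 5], [20, 0, -30, 0, 0, 6], [20, 0, -30, 0, 0, 6], [20, 0, 0, 0, 0, 6], [20, 0, 0, 0, 0, 6], [0, 0, 0, 0, 0, 6], [0, 0, 0, 0, 0, 0]]
  grip: 60

```text
time: 19.47
tool_pos: [480.1, 122.1, 246.8]
tcp_rot: [2.484, 1.923, 0.0]
force: [-0.1, -0.2, -0.5]
width: 59.8
grasp_force: 0.0
```

```bash
python3 - <<'E'
from h import *
s=capture("scene");t=capture("top");st=state();p=st["tool_pos"];print(st["time"],p,st["force"],st["q"].round(2))
for n,c,roi in(("scene",s,(270,200,380,300)),("top",t,(280,190,350,290))):
    for b in blobs(c,"yellow",roi): print(n,cv2.boundingRect(b),rect(c,b,32), cv2.approxPolyDP(b,2,True).reshape(-1,2).tolist())
o=blobs(s,"orange",(100,150,330,300)) ;print([cv2.boundingRect(b) for b in o])
a=crop(s,(270,235,350,295),5,None);b=crop(s,(120,150,220,270),5,None)
o=blobs(t,"orange",(190,235,235,280));print([cv2.boundingRect(b) for b in o]);d=crop(t,(185,225,265,295),5,None)
C=np.zeros((600,800,3),np.uint8);C[:300,:400]=a;C[:350,400:800]=d;C2=cv2.resize(b,(250,300));C[300:600,:250]=C2;cv2.imwrite("pics/c8.png",C)
E
```

```text
19.5667 [480.17224268 121.12097025 246.4648066 ] [-0.37262628 -0.1131068  -0.28146895] [ 0.13  0.26  1.59 -0.    1.29  0.37]
scene (290, 263, 44, 10) [497.3   3.1 107.   34.7 -68.9] [[290, 265], [290, 269], [298, 270], [303, 267], [305, 270], [318, 268], [330, 272], [333, 269], [333, 265], [323, 264]]
top (298, 233, 33, 18) [502.9   5.4 103.   24.  -69.4] [[328, 233], [298, 244], [300, 250], [330, 239]]
[(185, 206, 14, 10)]
[]
```

View pics/c8.png

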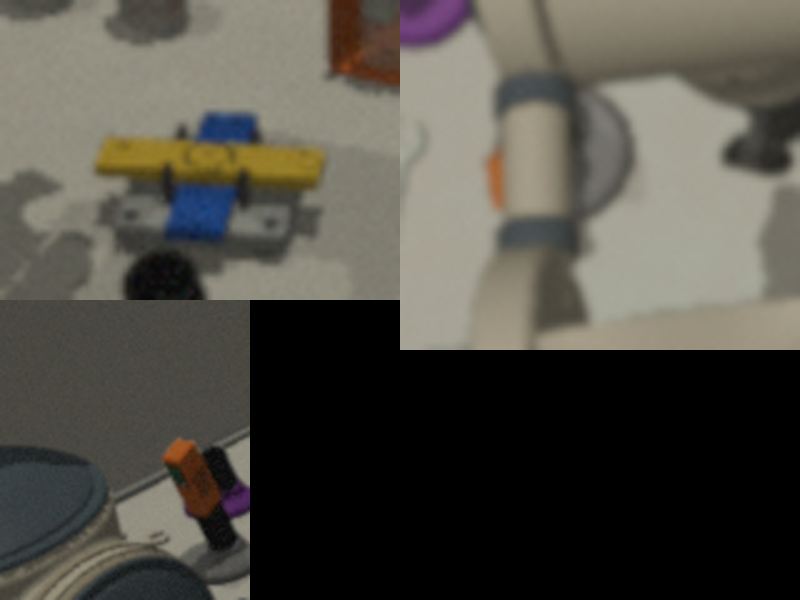

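The stacked slips are right: blue in the channel, yellow across on top with its ring in the middle (top view centre (502.9,5.4)). The orange gauge stands in the grey stand, its top at about px (192,206) in the scene view and (207,261) in the first top view. All ten pictures are used, so everything from here is by numbers.

```bash
python3 - <<'E'
from h import *
s=capture("scene");t=capture("top")
t0=dict(t);t0["frame"]=cv2.cvtColor(cv2.imread("pics/top0.png"),cv2.COLOR_BGR2RGB)
h=hsv(t0);m=cv2.inRange(h,(3,120,60),(20,255,255))
print("top0 R channel in orange, rows 244-268, cols 198-222")
for r in range(246,268): print(r," ".join("%3d"%t0["frame"][r,c,0] if m[r,c] else "  ." for c in range(198,222)))
g=cv2.cvtColor(t0["frame"],cv2.COLOR_RGB2GRAY)
print("gray top0 rows 238-276 step2 cols 196-240 step 2")
for r in range(238,276,2): print(r," ".join("%3d"%v for v in g[r,200:240:2]))
h=hsv(s);m=cv2.inRange(h,(3,120,40),(20,255,255))
print("scene R")
for r in range(202,238): print(r," ".join("%3d"%s["frame"][r,c,0] if m[r,c] else "  ." for c in range(182,214)))
E
```

```text
top0 R channel in orange, rows 244-268, cols 198-222
246   .   .   .   .   .   .   .   .   .   .   .   .   .   .   .   .   .   .   .   .   .   .   .   .
247   .   .   .   .   .   .   .   .   .   .   .   .   .   .   .   .   .   .   .   .   .   .   .   .
248   .   .   .   .   .   .   .   .   .   .   .   .   .   .   .   .   .   .   .   .   .   .   .   .
249   .   .   .   .   .   .   .   .   .   .   .   .   .   .  81  83   .   .   .   .   .   .   .   .
250   .   .   .   .   .   .   .   .   .   .   .   . 106 104 104 105  92   .   .   .   .   .   .   .
251   .   .   .   .   .   .   .   .   .   . 122 121 118 118 115 108  95  75   .   .   .   .   .   .
252   .   .   .   .   .   .   .   .   . 121 123 124 122 118 112 101  89  72   .   .   .   .   .   .
253   .   .   .   .   .   .   .   . 121 123 124 124 120 113 102  90  81   .   .   .   .   .   .   .
254   .   .   .   .   .   .   . 123 125 128 128 122 115 104  90  77  74   .   .   .   .   .   .   .
255   .   .   .   .   .   .   . 133 135 139 140 129 112  96  80   .  70   .   .   .   .   .   .   .
256   .   .   .   .   . 149 147 146 149 154 152
[... 6857 characters left out ...]
  73  57   .   .   .   .   .   .   .   .
233   .   .   .   .   .   .   .   .   .   .   .   .   .   .  78  80  77  79  79  77  73  77  66  42   .   .   .   .   .   .   .   .
234   .   .   .   .   .   .   .   .   .   .   .   .   .   .  71  76  75  77  80  78  75  71  49   .   .   .   .   .   .   .   .   .
235   .   .   .   .   .   .   .   .   .   .   .   .   .   .   .  58  64  69  74  77  69  53   .   .   .   .   .   .   .   .   .   .
236   .   .   .   .   .   .   .   .   .   .   .   .   .   .   .   .   .  47  50  51  42   .   .   .   .   .   .   .   .   .   .   .
237   .   .   .   .   .   .   .   .   .   .   .   .   .   .   .   .   .   .   .   .   .   .   .   .   .   .   .   .   .   .   .   .
```

```bash
python3 - <<'E'
from h import *
s=capture("scene");t=capture("top")
P,e=tri(t,[206.6,260.5],s,[191.2,209.8]);print("top face tri",P.round(1),e.round(1),"onz",onz(t,[206.6,260.5],150.7).round(1),onz(s,[191.2,209.8],150.7).round(1))
B=onz(t,[217.4,256],8)[0];print("base",B.round(1))
Pt=onz(t,[206.6,260.5],150.7)[0]
d=Pt-B;print("lean dir",d.round(1),np.degrees(np.arctan2(d[1],d[0])))
e1=onz(t,[[202.7,256],[203.7,265.5],[209.5,255],[210.7,265.5]],150);print(e1.round(1))
for th in(180,184,186,188,190):
  a=np.radians(th);ax=np.array([np.sin(.35)*np.cos(a),np.sin(.35)*np.sin(a),np.cos(.35)])
  T=(P+Pt)/2;print(th,"grip",(T-40*ax).round(1),"collar px scene",proj(s,[T-85*ax]).round(1),"mouth",(T-88*ax).round(1),"top px",proj(t,[T-40*ax,T-88*ax]).round(1).tolist())
E
```

```text
top face tri [432.1 310.3 147.6] 1.6 onz [[432.3 308.9 150.7]] [[426.6 305.3 150.7]]
base [459.8 312.8   8. ]
lean dir [-27.4  -3.9 142.7] -171.92942779488624
[[445.3 320.7 150. ]
 [418.2 316.8 150. ]
 [448.1 301.4 150. ]
 [418.1 296.8 150. ]]
180 grip [445.9 309.6 111.6] collar px scene [[204.6 233. ]] mouth [462.4 309.6  66.5] top px [[210.0, 257.1], [213.9, 253.2]]
184 grip [445.9 310.5 111.6] collar px scene [[204.  232.9]] mouth [462.3 311.7  66.5] top px [[209.7, 257.1], [213.2, 253.2]]
186 grip [445.8 311.  111.6] collar px scene [[203.7 232.8]] mouth [462.2 312.7  66.5] top px [[209.5, 257.1], [212.9, 253.3]]
188 grip [445.8 311.5 111.6] collar px scene [[203.4 232.8]] mouth [462.1 313.8  66.5] top px [[209.3, 257.2], [212.6, 253.3]]
190 grip [445.7 312.  111.6] collar px scene [[203.1 232.7]] mouth [461.9 314.8  66.5] top px [[209.2, 257.2], [212.2, 253.3]]
```

```bash
cat >> h.py <<'E'
def lean(yaw=8.2,tilt=0.35): # tool z = down tilted forward by tilt, tool x heading yaw
    return Ro.from_euler('z',yaw,degrees=True).as_matrix()@Ro.from_euler('y',-tilt).as_matrix()@np.diag([1.,-1,-1])
E
python3 - <<'E'
from h import *
print(lean().round(3))
T=plan([470,180,130],down(8.2)); plan([470,180,130],lean(),T)
E
```

```text
[[ 0.93   0.143  0.339]
 [ 0.134 -0.99   0.049]
 [ 0.343  0.    -0.939]]
10 x [3.69, -5.19, 11.62, -0.0, 0.0, 6.76] total [ 54.8 -24.6 116.2]
3 x [0.0, 0.0, 0.0, 0.0, 6.68, 0.0] total [0. 0. 0.]
```

Request:
jog_arm:
  moves:
    - [[3.7, -5.2, 11.6, 0, 0, 6.76], [3.7, -5.2, 11.6, 0, 0, 6.76], [3.7, -5.2, 11.6, 0, 0, 6.76], [3.7, -5.2, 11.6, 0, 0, 6.76], [3.7, -5.2, 11.6, 0, 0, 6.76], [3.7, -5.2, 11.6, 0, 0, 6.76], [3.7, -5.2, 11.6, 0, 0, 6.76], [3.7, -5.2, 11.6, 0, 0, 6.76], [3.7, -5.2, 11.6, 0, 0, 6.76], [3.7, -5.2, 11.6, 0, 0, 6.76]]

```text
time: 20.6
tool_pos: [470.1, 180.6, 129.7]
tcp_rot: [3.134, 0.215, -0.0]
force: [0.2, -0.5, 0.2]
width: 59.8
grasp_force: 0.0
```

Request:
jog_arm:
  moves:
    - [[0, 0, 0, 0, 0, 0], [0, 0, 0, 0, 0, 0], [0, 0, 0, 0, 0, 0]]

```text
time: 20.85
tool_pos: [470.3, 180.3, 130.8]
tcp_rot: [3.133, 0.23, 0.0]
force: [-0.8, -0.7, 0.2]
width: 60.2
grasp_force: 0.0
```

```bash
python3 - <<'E'
from h import *
import pickle
s=capture("scene");st=state();pickle.dump((s["frame"],st),open("v.pkl","wb"));p=st["tool_pos"];print(st["time"],p,st["tcp_rot"])
R=Ro.from_rotvec(st["tcp_rot"]).as_matrix()
q=proj(s,[p,p+[0,0,33],p+[0,0,33]+30*R[:,1],p+[0,0,33]-30*R[:,1]]).round(1);print(q)
u,v=q[1].astype(int);g=cv2.cvtColor(s["frame"],cv2.COLOR_RGB2GRAY)
for r in range(v-14,v+22): print(r," ".join("%3d"%x for x in g[r,u-22:u+24]))
E
```

```text
20.9 [470.41098064 180.29343649 130.96160937] [-3.13319287e+00 -2.28476815e-01 -1.19445328e-03]
[[242.5 220. ]
 [241.1 207.7]
 [251.9 209.2]
 [230.5 206.1]]
193  73  71  73  59  45  50  37  19  13  12  15  40  84 122 123 120 118 118 115 120 118 118 118 116 119 116 117 119 104  65  27  26  25  24  22  16  11  43  62  88 117 132 136 141 142 142
194  72  73  71  60  39  49  50  24  19  15  24  34  78 117 119 121 119 118 118 119 117 119 118 118 116 119 119 118 111  87  45  23  25  22  24  32  29  58  95 109 119 123 125 127 133 135
195  71  74  71  62  39  45  48  30  14  13  19  28  71 110 119 119 120 119 119 115 118 120 116 115 115 114 118 114 106  77  52  40  28  21  21  16  26  56  94 116 118 118 118 120 122 125
196  73  71  71  60  44  43  47  26  10  13  15  26  67 101 116 119 120 118 117 117 118 115 114 114 117 115 116 116 105  67  57  52  33  23  23  10  26  51  91 117 119 119 118 119 119 116
197  72  69  69  62  49  45  50  37  20  11  18  23  52  93 116 116 116 115 114 115 114 114 115 116 117 118 117 117 101  69  58  52  45  20  18  15  26  53  91 115 119 120 119 119 115 113
198
[... 5124 characters left out ...]
 142 144 139 135 127 126 115  97  90  86  80  78  70  56  46  41  38  34  32  32  30  31  28  30  27  37  41  50  61  73  86 107 113 122
226  56  62  78 107 136 139 139 139 136 141 140 137 143 141 143 140 139 140 135 126 115  93  93  92  88  79  75  72  54  45  37  37  37  35  30  36  35  47  63  84 105 111 113 122 124 124
227  57  56  57  83 120 138 138 140 142 139 140 140 140 140 143 140 139 140 141 140 135 127 127 123 114  97  92  84  80  73  64  56  47  37  43  62  62  71  89 113 120 122 125 129 135 139
228  57  57  49  71 111 135 140 140 141 140 141 138 139 138 141 141 142 141 142 140 141 138 140 140 134 128 125 115  96  92  86  80  72  64  65  88 105 110 114 122 126 130 134 137 142 141
```

Request:
jog_arm:
  moves:
    - [[0, 0, 0, 0, 6.68, 0], [0, 0, 0, 0, 6.68, 0], [0, 0, 0, 0, 6.68, 0], [0, 0, 0, 0, 0, 0], [0, 0, 0, 0, 0, 0], [0, 0, 0, 0, 0, 0]]

```text
time: 21.4
tool_pos: [471.2, 180.3, 130.8]
tcp_rot: [-3.067, -0.219, -0.524]
force: [-0.1, -0.3, 0.0]
width: 59.8
grasp_force: 0.0
```

```bash
python3 - <<'E'
from h import *
s=capture("scene");st=state();p=st["tool_pos"];print(st["time"],p,st["tcp_rot"])
R=Ro.from_rotvec(st["tcp_rot"]).as_matrix()
for h in(np.array([0,0,33.]),-33*R[:,2]):
    q=proj(s,[p+h,p+h+30*R[:,1],p+h-30*R[:,1]]).round(1);print(q.tolist())
u,v=q[0].astype(int);g=cv2.cvtColor(s["frame"],cv2.COLOR_RGB2GRAY)
for r in range(v-14,v+22): print(r,u-22," ".join("%3d"%x for x in g[r,u-22:u+24]))
E
```

```text
21.45 [471.74541898 180.45142362 130.80867555] [-3.06673344 -0.21836762 -0.52440726]
[[241.4, 207.5], [252.1, 209.1], [230.8, 206.0]]
[[239.0, 209.9], [249.9, 211.6], [228.4, 208.4]]
195 217  17  11  14  11  13  20  14  20  43  89 118 117 115 119 116 117 118 116 104  74  61  53  30  26  22  19  37  54  55  32  21  25  20  19  17  19  23  14  40  71 105 116 120 119 117 120
196 217  29  14  20  16  10  22  14  24  31  68 102 113 116 117 120 117 118 119 112 105  98  91  67  32  21  14  28  23  32  27  29  17  22  26  19  12  20  24  59  97 115 119 119 121 116 119
197 217  25  30  33  31  14  23  11  16  25  50  82 100 105 110 115 115 119 119 118 117 115 107  92  61  28  17  18  25  20  22  20  16  18  21  19  17  20  48  81 110 119 119 118 116 119 119
198 217  54  36  49  37  22  26  16  20  25  35  63  91  95 101  98 103 106 110 110 116 115 115 106  87  54  29  12  20  27  24  15  25  13  20  16  26  39  75 107 116 117 118 117 117 115 107
199 217  60  48  48  41  21  24  17  22  11  23  50  77  89  92  89  91  88  90  94 106 108 109 113 108  91  59  26  21  23  20  22  11  18  15  12  
[... 5294 characters left out ...]
 138 141 141 141 139 140 138 134 126 123 123 113  95  90  85  79  71  64  55  40  40  44  56  60  75  88 112 119 123 121 132
228 217  53  58  58  56  53  71 109 137 139 138 138 138 139 139 139 140 141 142 143 141 144 138 140 137 139 139 133 129 126 113  92  91  81  77  72  62  64  88 106 109 114 123 124 128 132 136
229 217  53  59  59  51  47  57 100 136 139 141 139 140 137 140 139 141 142 140 141 139 140 140 140 141 140 141 140 140 137 134 125 115  95  95  90  87 101 124 133 132 133 135 135 134 138 141
230 217  55  56  47  50  47  54  98 135 140 138 140 140 140 141 140 142 142 138 142 141 141 144 143 140 142 143 145 141 140 140 136 135 126 125 124 125 130 134 138 140 140 137 140 137 141 140
```

Tilting shifted the tips by about (-3,+2) px. That fits the 33 mm offset lying along the tool axis, so I'll use real grasp point = reported TCP − 51 mm along the tool's z.

```bash
python3 - <<'E'
from h import *
R=lean();G=np.array([445.8,311.3,112.5]);P=G+51*R[:,2]
T=plan(P-110*R[:,2],R);print(P)
E
```

```text
4 x [-3.31, -33.29, -11.06, 0.02, 0.16, -0.01] total [ -13.5 -133.1  -44.3]
[463.10899707 313.79426458  64.59199164]
```

Request:
jog_arm:
  moves:
    - [[-3.3, -20, -20, 0, 0.1, 0], [-3.3, -36, -24, 0, 0.1, 0], [-3.3, -36, 0, 0, 0.1, 0], [-3.3, -36, 0, 0, 0.1, 0], [0, -5, 0, 0, 0, 0], [0, 0, 0, 0, 0, 0], [0, 0, 0, 0, 0, 0]]

```text
time: 22.03
tool_pos: [426.0, 307.1, 166.2]
tcp_rot: [-3.065, -0.219, -0.534]
force: [0.6, -0.1, -0.3]
width: 60.1
grasp_force: 0.0
```

```bash
python3 - <<'E'
from h import *
R=lean();G=np.array([445.8,311.3,112.5]);P=G+51*R[:,2]
s=capture("scene");st=state();print(st["time"],st["tool_pos"],st["q"].round(2));T=plan(P-60*R[:,2],R)
o=blobs(s,"orange",(150,180,240,250));print([(cv2.boundingRect(b),b.reshape(-1,2).mean(0).round(1)) for b in o])
g=cv2.cvtColor(s["frame"],cv2.COLOR_RGB2GRAY);p=st["tool_pos"];q=p-33*R[:,2];print(proj(s,[q,q+30*R[:,1],q-30*R[:,1]]).round(1).tolist())
E
```

```text
22.0833 [425.95412599 306.30230625 166.08616605] [ 0.62  0.28  1.9  -0.26  0.67  2.23]
2 x [0.47, -1.1, 24.16, 0.06, 0.15, -0.04] total [ 1.  -2.2 48.3]
[((185, 206, 13, 10), array([191.1, 210.3]))]
[[184.7, 194.0], [195.0, 195.5], [174.7, 192.6]]
```

Request:
jog_arm:
  moves:
    - [[0.5, -1.1, 24, 0, 0.15, 0], [0.5, -1.1, 24, 0, 0.15, 0], [0, 0, 10, 0, 0, 0], [0, 0, 0, 0, 0, 0], [0, 0, 0, 0, 0, 0]]

```text
time: 22.5
tool_pos: [445.7, 310.8, 111.8]
tcp_rot: [-3.064, -0.215, -0.54]
force: [-0.1, 1.0, 1.1]
width: 60.0
grasp_force: 0.0
```

```bash
python3 - <<'E'
from h import *
R=lean();G=np.array([445.8,311.3,112.5]);P=G+51*R[:,2]
st=state();print(st["time"],st["tool_pos"],st["force"],st["q"].round(2));T=plan(P,R)
E
```

```text
22.5 [445.67993074 310.79506532 111.80982231] [-0.08358557  0.95874658  1.08711487] [ 0.6   0.4   1.93 -0.31  0.52  2.28]
2 x [0.23, -0.3, 25.21, 0.08, 0.03, -0.07] total [ 0.5 -0.6 50.4]
```

Request:
jog_arm:
  moves:
    - [[0.3, -0.3, 16, 0, 0, 0], [0.2, -0.2, 14, 0, 0, 0], [0, 0, 8, 0, 0, 0], [0, 0, 4, 0, 0, 0], [0, 0, 0, 0, 0, 0]]

```text
time: 22.92
tool_pos: [460.3, 314.2, 72.7]
tcp_rot: [-3.063, -0.216, -0.542]
force: [0.2, -0.3, -0.1]
width: 60.0
grasp_force: 0.0
```

Request:
jog_arm:
  moves:
    - [[0, 0, 3, 0, 0, 0], [0, 0, 3, 0, 0, 0], [0, 0, 0, 0, 0, 0]]

```text
time: 23.17
tool_pos: [462.4, 314.8, 67.1]
tcp_rot: [-3.062, -0.217, -0.543]
force: [-0.8, -1.2, -0.5]
width: 60.3
grasp_force: 0.0
```

Request:
jog_arm:
  moves:
    - [[0, 0, 0, 0, 0, 0], [0, 0, 0, 0, 0, 0], [0, 0, 0, 0, 0, 0], [0, 0, 0, 0, 0, 0], [0, 0, 0, 0, 0, 0], [0, 0, 0, 0, 0, 0], [0, 0, 0, 0, 0, 0]]
  grip: 15
  force: 60

```text
time: 23.75
tool_pos: [462.2, 314.7, 67.3]
tcp_rot: [-3.063, -0.217, -0.543]
force: [-1.4, -1.2, 4.5]
width: 23.3
grasp_force: 58.2
```

Request:
jog_arm:
  moves:
    - [[0, 0, -4, 0, 0, 0], [0, 0, -8, 0, 0, 0], [0, 0, -8, 0, 0, 0], [0, 0, 0, 0, 0, 0]]

```text
time: 24.08
tool_pos: [455.4, 314.1, 87.5]
tcp_rot: [-3.061, -0.217, -0.544]
force: [0.2, 0.5, -1.1]
width: 23.4
grasp_force: 58.7
```

Request:
jog_arm:
  moves:
    - [[0, 0, -10, 0, 0, 0], [0, 0, -12, 0, 0, 0], [0, 0, -12, 0, 0, 0], [0, 0, -12, 0, 0, 0], [0, 0, -14, 0, 0, 0], [0, 0, -16, 0, 0, 0], [0, 0, -20, 0, 0, 0], [0, 0, -24, 0, 0, 0], [0, 0, 0, 0, 0, 0], [0, 0, 0, 0, 0, 0]]

```text
time: 24.92
tool_pos: [414.7, 308.5, 199.9]
tcp_rot: [-3.06, -0.217, -0.545]
force: [0.0, -0.0, -1.7]
width: 23.4
grasp_force: 58.9
```

```bash
python3 - <<'E'
from h import *
s=capture("scene");st=state();p=st["tool_pos"];print(st["time"],p,st["force"],st["width"],st["q"].round(2))
o=blobs(s,"orange",(120,120,260,260));print([(cv2.boundingRect(b),b.reshape(-1,2).mean(0).round(1)) for b in o])
R=lean()
T=plan([430,290,200],down(8.2))
plan([504.1,5.1,200],down(8.2),T)
E
```

```text
24.9667 [414.5421478  308.17956242 198.86153777] [-0.13111429  0.91000763 -1.98458939] 23.795719517333815 [ 0.64  0.22  1.87 -0.24  0.75  2.23]
[]
3 x [4.23, 6.73, 0.62, 0.01, -6.71, -0.03] total [12.4 20.2  3.3]
9 x [3.63, 32.51, 0.0, 0.0, 0.0, -0.0] total [ 32.7 292.6   0. ]
```

Request:
jog_arm:
  moves:
    - [[4.2, 6.7, 0.6, 0, -6.71, 0], [4.2, 6.7, 0.6, 0, -6.71, 0], [4.2, 6.7, 0.6, 0, -6.71, 0], [3.6, 32.5, 0, 0, 0, 0], [3.6, 32.5, 0, 0, 0, 0], [3.6, 32.5, 0, 0, 0, 0], [3.6, 32.5, 0, 0, 0, 0], [3.6, 32.5, 0, 0, 0, 0], [3.6, 32.5, 0, 0, 0, 0], [3.6, 32.5, 0, 0, 0, 0]]

```text
time: 25.8
tool_pos: [486.8, 66.5, 198.7]
tcp_rot: [3.133, 0.221, -0.004]
force: [1.3, 0.5, -1.4]
width: 23.4
grasp_force: 59.1
```

Request:
jog_arm:
  moves:
    - [[3.6, 32.5, 0, 0, 0, 0], [3.6, 32.5, 0, 0, 0, 0], [0, 0, 30, 0, 0, 0], [0, 0, 30, 0, 0, 0], [0, 0, 20, 0, 0, 0], [0, 0, 0, 0, 0, 0], [0, 0, 0, 0, 0, 0], [0, 0, 0, 0, 0, 0], [0, 0, 0, 0, 0, 0]]

```text
time: 26.55
tool_pos: [504.1, 4.9, 121.0]
tcp_rot: [3.132, 0.222, 0.002]
force: [-0.4, 0.6, -1.5]
width: 23.4
grasp_force: 59.3
```

```bash
python3 - <<'E'
from h import *
s=capture("scene");t=capture("top");st=state();p=st["tool_pos"];R=Ro.from_rotvec(st["tcp_rot"]).as_matrix();print(st["time"],p,st["tcp_rot"],st["force"],st["width"])
plan([504,5.1,p[2]],down(8.2))
z=R[:,2]
print("model foot, nose end, collar, grip bottom, grip mid",proj(s,[p+51.7*z,p+39.7*z,p-3*z,p-7*z,p-48*z]).round(1).tolist())
o=blobs(s,"orange",(270,130,350,270));print([(cv2.boundingRect(b),b.reshape(-1,2).mean(0).round(1)) for b in o])
print("ring",proj(s,[[504,5.1,32]]).round(1))
u,v=proj(s,[p+51.7*z])[0].astype(int);g=cv2.cvtColor(s["frame"],cv2.COLOR_RGB2GRAY)
for r in range(v-28,v+22): print(r,u-12," ".join("%3d"%x for x in g[r,u-12:u+14]))
E
```

```text
26.65 [503.9502617    4.91740504 120.98072062] [3.13242219e+00 2.22103729e-01 1.92706463e-03] [ 0.12686191 -0.52062533 -1.73477165] 23.441443707238033
1 x [0.08, -0.17, -0.0, 0.08, -0.06, -0.09] total [ 0.1 -0.2 -0. ]
model foot, nose end, collar, grip bottom, grip mid [[311.5, 252.2], [311.3, 247.8], [310.6, 231.7], [310.5, 230.2], [309.8, 214.2]]
[((302, 211, 14, 22), array([308.5, 222.2])), ((303, 197, 9, 9), array([307.7, 200.8])), ((337, 244, 13, 8), array([343.1, 248.3])), ((336, 224, 14, 10), array([342.2, 230.1]))]
ring [[312.  265.5]]
224 299  33  32  41  34  50  54  52  54  57  56  56  52  52  50  45  49  51  43  41  35  34  33  36  37  37  40
225 299  37  39  38  44  50  57  55  55  53  57  57  50  52  49  46  50  45  48  47  39  37  36  37  37  40  35
226 299  62  62  61  63  60  60  51  57  56  54  51  51  57  53  49  46  51  64  70  36  39  38  38  33  40  39
227 299  76  74  77  77  65  56  59  54  56  50  54  52  55  53  54  51  53  70  77  44  37  39  29  32  31  34
228 299  79  80  80  75  65  57  57  51  51  56  57  54  52  52  50  51  47  58  56  38  39  36  35  3
[... 4349 characters left out ...]
  96 108 122 124 125 125 126
268 299  83  83  81  65  55  70  92  90  84  78  77  78  76  74  73  76  77  72  71  66  77  97 103 109 127 125
269 299  71  73  67  56  40  56  77  81  77  78  79  72  71  72  69  73  81  74  61  48  56  72  79  98 122 126
270 299  71  71  66  48  41  53  70  73  69  71  67  72  69  69  69  72  74  70  55  32  44  68  74  83  96  97
271 299  66  67  64  50  39  48  56  54  59  57  60  61  60  60  64  62  65  62  47  40  49  62  72  71  75  71
272 299  68  62  59  50  36  39  45  45  42  44  51  49  48  52  50  53  54  49  34  40  44  61  64  69  68  67
273 299  65  66  59  47  40  34  40  40  47  44  40  43  43  43  42  44  42  39  35  35  47  59  65  66  66  64
```

The foot is seen at about px (311.4,252.8) against a model (311.5,252.2), and the ring at (311.6,266.0) against a model (312,265.5). It is lined up, so I'll go down.

Request:
jog_arm:
  moves:
    - [[-0.4, 0, 12, 0, 0, 0], [0, 0, 10, 0, 0, 0], [0, 0, 5, 0, 0, 0], [0, 0, 3, 0, 0, 0], [0, 0, 1, 0, 0, 0], [0, 0, 0, 0, 0, 0], [0, 0, 0, 0, 0, 0]]

```text
time: 27.23
tool_pos: [503.1, 4.8, 89.3]
tcp_rot: [3.133, 0.222, -0.0]
force: [0.3, 0.3, -2.6]
width: 23.6
grasp_force: 59.4
```

```bash
python3 - <<'E'
from h import *
s=capture("scene");st=state();p=st["tool_pos"];R=Ro.from_rotvec(st["tcp_rot"]).as_matrix();print(st["time"],p,st["force"])
z=R[:,2];print("model foot",(p+51.7*z).round(1),proj(s,[p+51.7*z,[503.6,5.2,32]]).round(1).tolist())
g=cv2.cvtColor(s["frame"],cv2.COLOR_RGB2GRAY);
for r in range(255,271): print(r,300," ".join("%3d"%x for x in g[r,300:326]))
E
```

```text
27.2833 [503.09214196   4.77726675  89.32910992] [ 0.21679323 -0.48909578 -1.21665451]
model foot [503.1   4.7  37.6] [[311.9, 263.7], [311.9, 265.6]]
255 300 149 151 152 151 149 149 129  73  42  46  48  43  45  46  47  79 122 149 151 150 150 150 149 149 151 149
256 300 149 149 147 150 150 147 127  75  48  43  44  48  42  41  47  82 124 145 147 146 147 147 150 150 151 149
257 300 147 148 150 148 147 145 129  82  51  45  42  43  48  46  46  68 102 113 116 119 128 142 147 149 147 150
258 300 149 149 149 149 147 145 129  89  51  45  45  43  49  44  47  59  75  73  76  75  92 120 146 153 148 150
259 300 148 149 150 150 146 139 118  96  58  46  49  43  43  40  49  53  57  56  57  62  69 104 148 151 152 149
260 300 150 152 149 150 142 115  90  93  73  50  42  46  45  46  52  57  60  60  59  61  62  99 142 148 148 150
261 300 150 149 150 147 133  96  63  94 105  70  53  51  48  56  58  64  59  62  62  55  53  81 128 147 148 148
262 300 138 143 142 140 127  89  67  90 105  75  57  59  58  58  62  67  66  65  67  58  46  63 108 143 146 145
263 300 133 138 138 137 132 117 107 109 104  77  65  58  56  61  72  90 101  89  91  81  66  76 108 133 131 136
264 300 111 114 114 115 111 107  96  86  86  71  61  61  62  69  83  93 101 115 115 115 110 111 119 125 128 129
265 300  94  92  94  94  94  90  80  68  72  74  65  57  66  71  81  78  84 111 121 124 126 128 125 129 128 126
266 300  89  91  92  87  90  91  81  67  81  79  75  70  73  71  77  67  62  86 100  97 107 123 124 126 126 130
267 300  92  90  84  71  80  94  81  71  77  81  79  76  77  71  69  67  64  71  78  79  84  97 110 126 131 129
268 300  84  77  65  51  69  86  88  84  77  76  77  72  65  59  65  69  70  64  62  67  74  80 100 123 128 127
269 300  72  71  54  40  59  79  80  80  79  73  73  72  70  67  70  78  71  64  46  55  71  76  88  96 111 123
270 300  71  66  50  36  52  70  73  67  73  72  71  69  72  73  74  71  67  56  42  48  68  75  76  80  84  96
```

Request:
jog_arm:
  moves:
    - [[0.3, 0, 1, 0, 0, 0], [0, 0, 1, 0, 0, 0], [0, 0, 1, 0, 0, 0], [0, 0, 0, 0, 0, 0], [0, 0, 0, 0, 0, 0]]

```text
time: 27.7
tool_pos: [503.0, 4.9, 85.8]
tcp_rot: [3.133, 0.222, -0.002]
force: [0.7, 0.5, -1.7]
width: 23.2
grasp_force: 59.4
```

Request:
jog_arm:
  moves:
    - [[0, 0, 1, 0, 0, 0], [0, 0, 1, 0, 0, 0], [0, 0, 0, 0, 0, 0], [0, 0, 0, 0, 0, 0]]

```text
time: 28.03
tool_pos: [503.0, 4.9, 83.8]
tcp_rot: [3.133, 0.222, -0.001]
force: [0.2, -1.0, -1.2]
width: 23.0
grasp_force: 59.4
```

Request:
jog_arm:
  moves:
    - [[0, 0, 1, 0, 0, 0], [0, 0, 0, 0, 0, 0], [0, 0, 0, 0, 0, 0]]

```text
time: 28.28
tool_pos: [503.1, 4.8, 82.8]
tcp_rot: [3.133, 0.222, -0.001]
force: [-0.0, -0.3, -1.5]
width: 23.6
grasp_force: 59.4
```

Request:
jog_arm:
  moves:
    - [[0, 0, 1, 0, 0, 0], [0, 0, 0, 0, 0, 0], [0, 0, 0, 0, 0, 0]]

```text
time: 28.53
tool_pos: [503.2, 4.8, 81.9]
tcp_rot: [3.133, 0.222, -0.001]
force: [0.5, -0.3, 0.1]
width: 23.7
grasp_force: 59.4
```

Request:
jog_arm:
  moves:
    - [[0, 0, 1, 0, 0, 0], [0, 0, 0, 0, 0, 0], [0, 0, 0, 0, 0, 0]]

```text
time: 28.78
tool_pos: [503.1, 4.8, 80.9]
tcp_rot: [3.133, 0.222, -0.001]
force: [1.3, 0.8, 0.3]
width: 23.0
grasp_force: 59.5
```

```bash
cat > avg.py <<'E'
from h import *
F=[];P=[]
for _ in range(12): s=capture("scene");st=state();F.append(st["force"]);P.append(st["tool_pos"])
print(st["time"],np.mean(F,0).round(2),(np.std(F,0)/12**.5).round(2),np.mean(P,0).round(2),Ro.from_rotvec(st["tcp_rot"]).as_matrix()[:,2].round(4))
g=cv2.cvtColor(s["frame"],cv2.COLOR_RGB2GRAY)
for r in range(258,271): print(r,300," ".join("%3d"%x for x in g[r,300:322]))
E
python3 avg.py
```

```text
29.3833 [ 0.3  -0.05  0.28] [0.16 0.11 0.14] [503.14   4.83  80.91] [-6.e-04 -1.e-03 -1.e+00]
258 300 147 148 150 150 150 146 128  81  43  41  44  46  46  41  45  55  68  75  76  81  90 121
259 300 150 147 150 148 147 138 108  74  47  41  44  45  47  45  49  48  56  56  59  62  68 107
260 300 149 151 152 149 142 114  75  50  44  41  38  47  47  47  45  46  54  64  64  62  60 102
261 300 148 149 150 148 134  89  50  46  45  44  44  42  41  42  42  52  59  62  59  56  51  84
262 300 138 142 142 143 125  85  64  60  55  46  43  43  42  45  49  57  69  65  66  60  45  65
263 300 126 125 135 141 129 111 105  96  78  49  47  41  44  46  51  78  94  91  89  81  62  74
264 300 106 104 109 112 107 101  94  86  73  57  48  50  50  53  59  76  98 113 114 115 109 112
265 300  91  93  94  93  92  84  84  66  70  63  57  56  59  57  57  63  74  93 107 123 122 128
266 300  91  93  88  90  89  89  81  68  74  64  61  57  59  60  62  62  61  70  86  97 109 121
267 300  90  90  82  74  82  88  86  72  73  70  67  63  61  65  65  68  65  72  70  73  85  98
268 300  86  82  65  51  66  92  86  88  80  71  67  68  63  57  64  73  70  66  64  67  73  79
269 300  73  70  55  44  56  78  79  79  77  72  70  69  64  65  72  73  74  58  46  55  69  74
270 300  71  67  50  39  49  69  72  68  67  70  69  69  67  70  66  72  67  54  40  45  66  74
```

Request:
jog_arm:
  moves:
    - [[0, 0, 1, 0, 0, 0], [0, 0, 0.6, 0, 0, 0], [0, 0, 0.6, 0, 0, 0], [0, 0, 0, 0, 0, 0], [0, 0, 0, 0, 0, 0]]

```text
time: 29.8
tool_pos: [503.1, 4.8, 78.7]
tcp_rot: [3.133, 0.222, -0.001]
force: [-0.1, 0.5, 0.8]
width: 23.3
grasp_force: 59.5
```

```bash
python3 avg.py | head -1
```

```text
30.4 [ 0.74 -0.35  1.3 ] [0.14 0.17 0.17] [503.12   4.84  78.71] [-6.e-04 -1.e-03 -1.e+00]
```

```bash
python3 -c "
from plant import job_done
print(job_done())"
```

```text
the job is handed in; nothing more can be done
None
```

The job is handed in at about 30 s: the blue slip lies between the pins, the yellow slip lies crosswise on top, and the gauge is held upright on the middle of the ring with about 2.9 N (foot roughly 3.9 of 8 mm in, estimated from force).

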